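# Fit the camera boom tube into its bench stand to the mark and clamp it

### The arm

A 6-joint arm with a two-finger parallel gripper is mounted at the origin on the work surface. World frame = base frame: x ahead of the robot, y to its left, z up, the work surface at z = 0. Lengths are in mm, angles in degrees, forces in N, time in s.
With the tool pointing down it reaches from about 350 to 850 mm from the base axis. Payload 8.1 kg.
Tool frame: the origin (TCP) lies midway between the tips of the shut fingers; the grasp point (between the pads) lies 19 mm behind it; x points along the fingers, y is the direction in which the jaws open and shut, and the axes are right-handed (so a half turn about x gives the same grasp; the last joint's range is limited). The gripper opens to 85 mm and grips with 20 to 120 N. Pads are 22 mm wide; open, the fingers measure 114 mm over their backs; the gripper's body (76 mm by 85 mm) begins 54 mm behind the grasp point. The pads swing forward as they close: fully open they stand 13 mm farther back than shut.
Start: joints at [-76.513, 7.471, 85.268, -0, 87.261, -4.893], TCP at [189.216, -569.388, 231.292] pointing down, gripper open.
Joint ranges: [-169.43, 169.43], [-51.17, 129.36], [1.28, 143.12], [-76.62, 256.62], [0, 156.53], [-152.29, 152.29]. Speed limits (degrees/s): [136.94, 136.94, 159.86, 180, 180, 180].

### API

Orientations are given as [roll, pitch, yaw] about the fixed x, y, z axes, in that order (R = Rz(yaw) Ry(pitch) Rx(roll)).
In Python, from bench import r, snapshot, workorder gives the robot as it stands.
- The arm moves only by the tool send_rows, never from a script. Its arguments are lists of equal length, an entry for each row: "offset": the shift along the tool's x, y, z in cm, a list of three; "dr": the turn, a rotation vector about the tool's x, y, z in degrees, a list of three; "grip": the opening in per cent of the stroke, from 0 (shut) to 100 (fully open). In form: {"offset": [[dx, dy, dz], ...], "dr": [[rx, ry, rz], ...], "grip": [grip, ...]}. A call has 1 to 5 rows; each row shifts and turns the commanded pose from where the row before left it, along the tool's axes as they then stand; what a row does not reach is not made up. A row lasts 1/8 s, in which the tool goes at most 62.5 mm and 10.7 degrees, less where a joint would pass 70% of its speed; a pose out of reach is approached as far as the arm can. A call with a gripper value outside its range is refused whole. The fingers move at their own pace and stop on an object; "force" is the grip in N (left out, the last holds). Time passes only in rows, so rows that do not move let the fingers close. It gives the time, the measured TCP pose, the force and the opening at its end, in the units of the state.
- r.sense(): the state, without advancing time (a new reading comes with each control period).
- snapshot(name): name is "side" or "top"; returns a dict with "pixels" (400x640x3 uint8, red, green, blue), "fx", "fy", "cx", "cy" (pixels), "distortion" ([k1, k2, p1, p2, k3] as OpenCV has them; the pictures are not rectified), "world_to_cam" (4x4, takes a point from world to camera coordinates). Camera axes: x right, y up, looking along -z (the intrinsics and any distortion apply to the point x, -y, -z); pixel columns grow to the right and rows downward; lengths in mm; the calibration is good to about 2 mm. A picture is of the moment at which its call begins. There is no depth.
- workorder.hand_in(): hands the job in, once; it reports no verdict.
The state is a dict: "time": time; "joint_pos": joint angles; "qd": joint speeds; "joint_efforts": joint torques, N m; "tool_pos": TCP position; "tcp_rot": TCP orientation; "ft_force": force on the tool from outside, world axes, zero at the start; "wrist_torque": the same for the moment, N m; "finger_gap": finger opening in mm.
Only numpy, scipy, OpenCV 4.12 (cv2) and the standard library are available. Lean on these libraries where they do the work, as an engineer would, in place of code of your own. Each camera call takes 0.05 s, during which the arm holds its last target.

### The job

Set up the inspection camera boom: throw the stand's red-knobbed cam lever right over to open the clamp, lift the boom tube out of its cradle and slide its plain end into the stand's bore until the near edge of the red band (the edge on the plain-end side) is level with the bore's face. Then swing the lever back until it stops firmly on the tube, so that it is clamped at that depth, and let go. Do not disturb the box, bottle and jar on the bench.

Things in the scene. Friction and masses are not known exactly. Their poses are not given: they have to be found in the camera images.
- bore_mouth (a point): Centre of the bore's mouth in the +y face of the fixed stand's grey clamp block (60 x 70 x 50 mm in x, y, z, top 105 mm above the bench); axes are the stand's. The level bore, 32 mm wide with a 3 mm chamfer, axis 80 mm above the bench, runs right through the block along y (70 mm); the tube goes in along -y. Foot: dark plate 130 x 110 x 12 mm centred under the block
- lever_pivot (a point): Pivot of the cam lever, on top of the clamp block's middle, 111 mm above the bench, 35 mm along -y from the bore mouth; axes are the stand's. The lever swings about this y axis, so its knob moves in the stand's x-z plane
- clamp_lever (a joint): Clamp lever angle, rad. 0: closed, leaning 0.75 from upright to the stand's -x (robot) side; 0.75: upright; 1.5: stop, fully open, leaning 0.75 to +x. Its cam juts down into the bore and blocks it below about 0.8; open it beyond 1.1. Swung back with the tube in, the cam meets the tube at about 0.35 and should end below 0.5, pressing on it
- lever_knob (a point): Centre of the lever's red ball knob (22 mm diameter), at the end of its 10 mm thick steel rod, 70 mm from the pivot. The lever stays where it is left; friction 0.15 N m, so about 2 N at the knob moves it; push along the knob's arc
- tube_center (a point): Middle of the loose aluminium boom tube, on its axis: 200 mm long, 30 mm diameter, 0.16 kg. Its y axis runs along the tube: the plain chamfered end, which goes into the bore, is 100 mm along -y; at +y is a black end cap with a small ball mount (to 124 mm). It starts lying level in the cradle, axis 45 mm above the bench
- tube_mark (a point): Point on the tube's axis at the near (plain-end side) edge of the 8 mm wide red band; 80 mm from the plain end, 20 mm along -y from tube_center. To be level with the bore mouth
- cradle: Fixed cradle that holds the tube at the start; origin under its centre on the bench, y along the tube. Base plate 90 x 200 x 6 mm (x, y, z), two black U rests 60 mm wide (x) and 16 mm long (y), at y = -75 and +80 mm, open above, tops 50 mm above the bench; the tube is free between them
- wipes_box: Green wipes box 75 x 130 x 70 mm, bystander; origin under its centre
- flux_bottle: Blue bottle, 56 mm diameter, 140 mm tall, bystander; origin under its centre
- tip_jar: Amber jar with a brass-coloured lid, 64 mm diameter, 70 mm tall, bystander; origin under its centre
There are look-alikes about, which are no part of the job. Of the things that look like the part that bears bore_mouth, the largest one is meant.

How it is judged:
By the outcome, as a careful person would: the job done as asked, in the order asked, and still so for the second after the job is handed in, with the robot touching nothing.
It also fails if it takes over 72 s, if anything falls off the work surface, if the arm or the gripper's body presses on something with over 40 N, if the wrist force passes 120 N, or if a joint passes its speed limit or range.

## Working session

There is one attempt and no reset: what is moved stays moved. The work goes in short steps, Python scripts to look and compute and a tool call to move; the robot and the scene stay as the last step left them, time stands still between calls to the robot, and variables do not carry over. Pictures are saved under pics/ and viewed, and the job is handed in when it is done.

Besides the shell and the picture viewer there is one more tool, called after "Emit:" by a JSON object that holds its "method" and its "body", one argument or row to a line. send_rows: Moves the arm, as the interface text tells. Its arguments: {"type":"object","properties":{"offset":{"type":"array","items":{"type":"array","items":{"type":"number"}}},"dr":{"type":"array","items":{"type":"array","items":{"type":"number"}}},"grip":{"type":"array","items":{"type":"number"}},"force":{"type":"number"}},"required":["offset","dr","grip"]}

```bash
ls; mkdir -p pics; python3 - <<'E'
from bench import r, snapshot
import cv2,numpy as np
for n in("side","top"):
    s=snapshot(n); cv2.imwrite(f"pics/{n}0.png",s["pixels"][:,:,::-1]); np.savez(f"{n}0.npz",**s)
    print(n,s["fx"],s["cx"],s["cy"],s["distortion"],np.round(s["world_to_cam"],3).tolist())
print(r.sense())
E
```

```text
pics
side 376.55529031514095 322.654031154995 199.09161520808007 [-0.01862516  0.          0.          0.          0.        ] [[-0.881, -0.473, -0.02, 522.873], [0.333, -0.65, 0.682, -289.079], [-0.336, 0.594, 0.731, -717.999], [0.0, 0.0, 0.0, 1.0]]
top 382.0155864521965 318.30248539214955 193.0303154341657 [-0.01611313  0.          0.          0.          0.        ] [[-0.019, -1.0, -0.003, 10.461], [0.981, -0.019, 0.194, -608.856], [-0.194, 0.001, 0.981, -878.483], [0.0, 0.0, 0.0, 1.0]]
{'time': 0.1, 'joint_pos': array([-7.65133190e+01,  7.51234658e+00,  8.53223015e+01,  8.69917315e-05,
        8.72637467e+01, -4.89246529e+00]), 'qd': array([-0.04547077, -0.12123906, -0.21732791,  0.03909773, -0.02448201,
        0.00267648]), 'joint_efforts': array([ 7.10340155e-04, -5.70955753e+01, -5.01940119e+01, -2.15183236e-04,
        8.21196445e-03,  8.98583608e-07]), 'tool_pos': array([ 189.09198096, -568.89393798,  230.34010718]), 'tcp_rot': array([-94.94305907,  89.90160523, 103.43608302]), 'ft_force': array([-0.22250663, -0.41998872, -0.36280882]), 'wrist_torque': array([0.01547598, 0.00082877, 0.01433947]), 'finger_gap': 85.39670352008577}
```

View pics/side0.png

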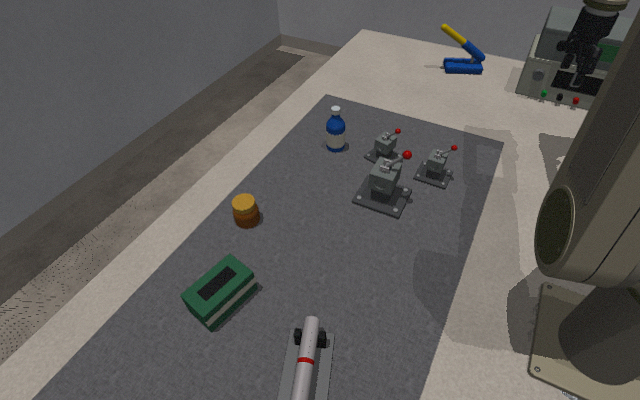

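View pics/top0.png

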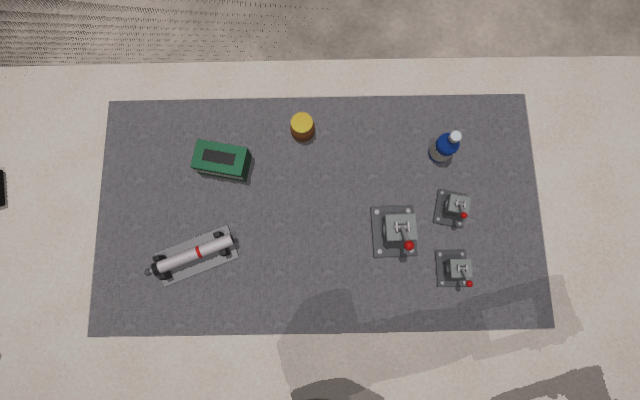

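The largest stand is at about (400,230) in the top view and (385,185) in the side view. The tube is at about (195,253) in the top view, with its ball mount on the left (+y) and its plain end on the right. I'll zoom in to measure.

```bash
cat > h.py <<'E'
import numpy as np,cv2
def load(n): return dict(np.load(n+".npz"))
def K(s): return np.array([[s["fx"],0,s["cx"]],[0,s["fy"],s["cy"]],[0,0,1.]])
F=np.diag([1,-1,-1.])
def ray(s,p):
    u=cv2.undistortPoints(np.array([[p]],float),K(s),s["distortion"])[0,0]
    W=s["world_to_cam"];R=W[:3,:3];c=-R.T@W[:3,3]
    d=R.T@(F@np.array([u[0],u[1],1.])); return c,d/np.linalg.norm(d)
def onz(s,p,z):
    c,d=ray(s,p); return c+d*(z-c[2])/d[2]
def proj(s,P):
    P=np.atleast_2d(P).astype(float);W=s["world_to_cam"]
    q=(P@W[:3,:3].T+W[:3,3])@F
    return cv2.projectPoints(q,np.zeros(3),np.zeros(3),K(s),s["distortion"])[0][:,0]
def tri(s1,p1,s2,p2):
    c1,d1=ray(s1,p1);c2,d2=ray(s2,p2)
    A=np.stack([d1,-d2],1);t=np.linalg.lstsq(A,c2-c1,rcond=None)[0]
    a=c1+d1*t[0];b=c2+d2*t[1]; return (a+b)/2,np.linalg.norm(a-b)
def blobs(s,f,roi=None,mn=8):
    im=s["pixels"];hsv=cv2.cvtColor(im,cv2.COLOR_RGB2HSV);m=f(hsv).astype(np.uint8)
    n,l,st,ce=cv2.connectedComponentsWithStats(m)
    return [(st[i].tolist(),ce[i].round(2).tolist()) for i in range(1,n) if st[i][4]>=mn],l
red=lambda h:((h[...,0]<6)|(h[...,0]>174))&(h[...,1]>150)&(h[...,2]>70)
E
python3 - <<'E'
from h import *
t=load("top0");s=load("side0")
for a in (t,s): print(blobs(a,red)[0])
def crop(a,x,y,w,h,k,n): cv2.imwrite(n,cv2.resize(a["pixels"][y:y+h,x:x+w,::-1],None,fx=k,fy=k,interpolation=cv2.INTER_CUBIC))
crop(t,360,195,70,70,8,"pics/c1.png");crop(t,135,215,120,80,6,"pics/c2.png");crop(s,340,135,90,90,6,"pics/c3.png");crop(s,270,300,80,100,6,"pics/c4.png")
E
```

```text
[([461, 212, 6, 6, 28], [463.39, 214.82]), ([404, 241, 10, 9, 71], [408.55, 244.85]), ([196, 247, 6, 10, 27], [197.81, 251.7]), ([466, 281, 7, 6, 31], [468.74, 283.39])]
[([573, 97, 6, 7, 30], [575.33, 99.93]), ([395, 128, 6, 5, 20], [397.35, 130.4]), ([451, 145, 6, 5, 22], [453.86, 147.0]), ([403, 150, 9, 8, 54], [406.89, 153.96]), ([298, 357, 16, 7, 71], [305.38, 359.77])]
```

View pics/c1.png

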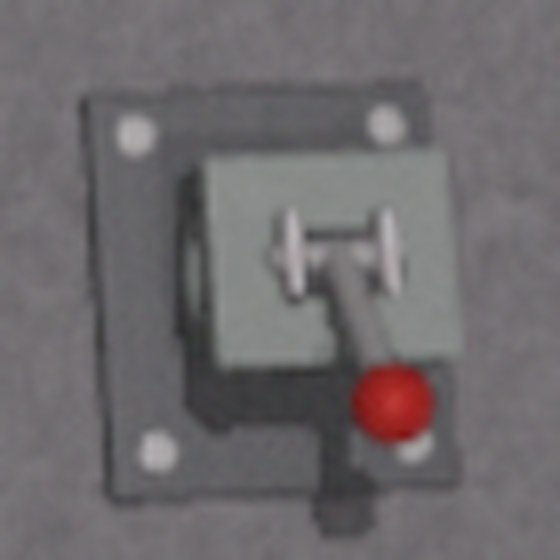

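View pics/c2.png

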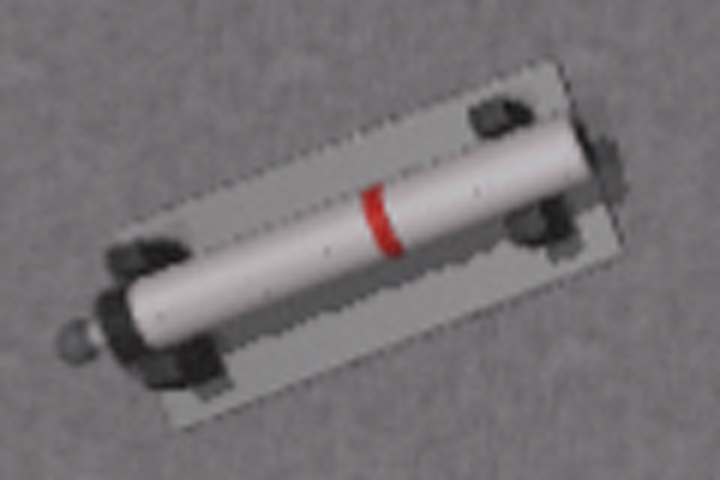

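View pics/c3.png

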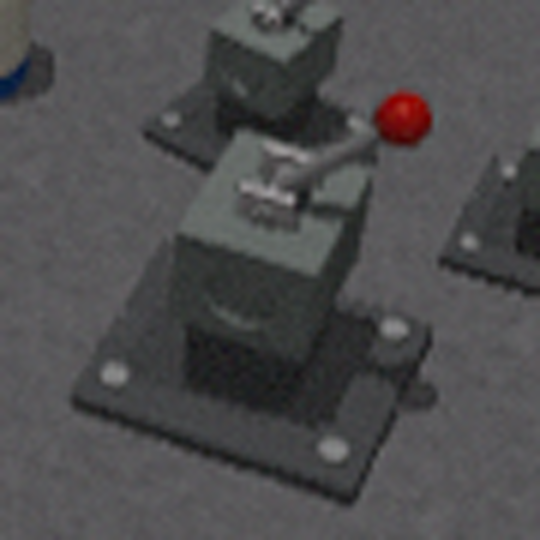

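View pics/c4.png

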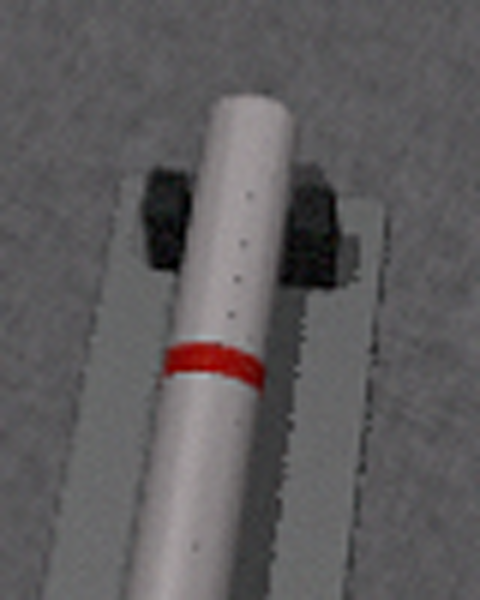

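```bash
python3 - <<'E'
from h import *
t=load("top0");s=load("side0")
g=lambda p,o,k:(np.array(p)+.5)/k-.5+np.array(o)
print("knob",tri(t,[408.55,244.85],s,[406.89,153.96]))
def quad(cam,pts,o,k,z,n):
    P=np.array([onz(cam,g(p,o,k),z) for p in pts])
    print(n,P.round(1)[:,:2].tolist(),"ctr",P.mean(0).round(1),"sides",np.linalg.norm(P-np.roll(P,-1,0),axis=1).round(1))
    e=np.diff(P,axis=0,append=P[:1]); print("  ang",np.degrees(np.arctan2(e[:,1],e[:,0])).round(1))
quad(t,[(205,155),(443,150),(463,358),(218,367)],(360,195),8,105,"block top")
quad(t,[(85,92),(428,83),(462,485),(110,500)],(360,195),8,12,"foot")
quad(t,[(137,133),(386,124),(413,442),(158,452)],(360,195),8,13,"bolts")
quad(s,[(243,130),(370,172),(322,276),(175,235)],(340,135),6,105,"block side")
quad(s,[(115,374),(333,449),(393,328)],(340,135),6,13,"bolts side")
quad(t,[(118,232),(553,62),(622,245),(182,430)],(135,215),6,6,"cradle")
# tube: white mask
for cam,roi,n in((t,(145,225,245,285),"top"),(s,(280,310,335,400),"side")):
    hsv=cv2.cvtColor(cam["pixels"],cv2.COLOR_RGB2HSV); m=((hsv[...,2]>150)|red(hsv)).astype(np.uint8)
    x0,y0,x1,y1=roi; mm=np.zeros_like(m); mm[y0:y1,x0:x1]=m[y0:y1,x0:x1]
    c=max(cv2.findContours(mm,0,2)[0],key=cv2.contourArea); print(n,cv2.contourArea(c),cv2.minAreaRect(c))
bt=onz(t,[197.81,251.7],58);bs=onz(s,[305.38,359.77],58);print("band",bt,bs,tri(t,[197.81,251.7],s,[305.38,359.77]))
E
```

```text
knob (array([ 471.7812125 , -190.64295626,  164.45037193]), np.float64(1.333260356754356))
block top [[547.7, -154.9], [547.8, -223.8], [487.9, -225.4], [486.7, -155.4]] ctr [ 517.5 -189.9  105. ] sides [68.9 59.9 70.1 61. ]
  ang [ -89.9 -178.4   90.9    0.5]
foot [[581.7, -133.9], [582.4, -244.2], [454.8, -246.3], [452.4, -135.9]] ctr [ 517.8 -190.1   12. ] sides [110.3 127.6 110.5 129.2]
  ang [ -89.6 -179.    91.2    0.9]
bolts [[567.9, -149.8], [569.2, -229.6], [468.4, -231.6], [466.9, -151.5]] ctr [ 518.1 -190.6   13. ] sides [ 79.8 100.8  80.1 101. ]
  ang [ -89.1 -178.8   91.1    1. ]
block side [[544.8, -222.4], [487.8, -221.4], [483.3, -154.2], [544.5, -149.6]] ctr [ 515.1 -186.9  105. ] sides [57.  67.3 61.4 72.8]
  ang [179.   93.9   4.3 -89.8]
bolts side [[566.0, -149.4], [466.0, -151.6], [467.9, -231.3]] ctr [ 500.  -177.4   13. ] sides [100.1  79.7 127.8]
  ang [-178.7  -88.6   39.8]
cradle [[472.4, 416.8], [541.0, 234.6], [463.2, 203.5], [390.5, 385.1]] ctr [466.8 310.    6. ] sides [194.7  83.8 195.6  87.8]
  ang [ -69.4 -158.2  111.8   21.2]
top 595.5 ((193.92050170898438, 253.2988739013672), (10.229568481445312, 78.74388122558594), 68.42869567871094)
side 291.0 ((305.6318054199219, 358.0611877441406), (15.24800968170166, 82.79804229736328), 3.0940582752227783)
band [471.80303547 289.80499114  58.        ] [470.02883947 291.89069178  58.        ] (array([471.47467794, 290.87967856,  54.02216162]), np.float64(1.0932012405881912))
```

```bash
python3 - <<'E'
from h import *
t=load("top0");s=load("side0")
g=lambda p,o,k:(np.array(p)+.5)/k-.5+np.array(o)
for cam,o,k,L1,L2,n in((t,(135,215),6,[(560,122),(380,186),(200,253)],[(560,188),(400,254),(200,332)],"top"),):
    a=np.array([onz(cam,g(p,o,k),45)[:2] for p in L1]);b=np.array([onz(cam,g(p,o,k),45)[:2] for p in L2])
    print(a,b)
hsv=cv2.cvtColor(t["pixels"],cv2.COLOR_RGB2HSV); m=((hsv[...,2]>125)|red(hsv))
P=[]
for c in range(165,226,4):
    rows=np.where(m[230:285,c])[0]+230
    print(c,rows.min(),rows.max(),len(rows),t["pixels"][rows.min()-2:rows.max()+4,c].mean(1).astype(int).tolist())
E
```

```text
[[511.79142801 221.64931885]
 [487.19623626 294.23879653]
 [461.58262681 366.2121015 ]] [[485.05889336 220.95921561]
 [459.76809847 285.02968972]
 [430.20794364 364.48545416]]
165 249 284 18 [113, 105, 129, 135, 127, 122, 123, 114, 94, 61, 32, 68, 130, 156, 167, 178, 183, 179, 174, 165, 158, 149, 135, 116, 83, 41, 34, 35, 35, 37, 42, 34, 34, 122, 134, 135, 135, 134, 136, 105, 111]
169 247 284 24 [114, 114, 125, 133, 135, 134, 135, 133, 132, 133, 136, 119, 129, 151, 164, 172, 181, 181, 176, 169, 162, 155, 143, 125, 100, 63, 37, 34, 27, 33, 34, 36, 33, 49, 78, 86, 86, 125, 133, 129, 112, 111, 115]
173 247 282 25 [105, 122, 136, 134, 135, 134, 136, 135, 133, 136, 135, 145, 157, 168, 177, 182, 178, 174, 164, 159, 146, 132, 115, 88, 81, 83, 82, 81, 79, 122, 127, 127, 121, 98, 86, 125, 133, 133, 97, 110, 111]
177 245 280 28 [104, 122, 136, 134, 135, 135, 135, 135, 136, 135, 122, 132, 150, 162, 172, 181, 182, 178, 168, 160, 154, 142, 122, 97, 84, 84, 86, 84, 84, 123, 135, 136, 135, 133, 133, 132, 134, 133, 116, 106, 114]
181 243 279 29 [114, 117, 130, 136, 136, 135, 136, 136, 135, 134, 134,
[... 1749 characters left out ...]
6, 153, 162, 173, 182, 185, 185, 180, 171, 160, 147, 129, 101, 83, 84, 86, 86, 86, 123, 139, 141, 139, 140, 140, 141, 141, 139, 105, 100, 115]
217 239 264 20 [40, 108, 146, 157, 168, 177, 183, 187, 184, 175, 166, 154, 138, 111, 84, 83, 88, 86, 88, 124, 139, 140, 140, 139, 142, 139, 139, 140, 119, 102, 106]
221 230 263 20 [140, 135, 128, 101, 48, 35, 35, 34, 102, 140, 154, 163, 174, 183, 186, 186, 182, 172, 160, 146, 125, 90, 54, 61, 64, 61, 59, 60, 116, 139, 141, 139, 139, 142, 140, 136, 106, 100, 110]
225 230 261 22 [141, 141, 141, 140, 143, 142, 130, 127, 147, 159, 170, 179, 183, 187, 185, 178, 167, 153, 135, 102, 49, 32, 36, 55, 69, 54, 36, 37, 113, 140, 141, 140, 142, 142, 116, 104, 115]
```

```bash
python3 - <<'E'
from h import *
t=load("top0");s=load("side0")
im=t["pixels"].mean(2)
# sub-pixel lower edge (tube to shadow ~ threshold 105) & ridge, in top view
E=[];Rg=[]
for c in list(range(170,194))+list(range(204,219)):
    r0=262-(c-165)*0.385; a=np.arange(int(r0)-4,int(r0)+5); v=im[a,c]; p=np.polyfit(a,v,2); rr=-p[1]/2/p[0]
    Rg.append((c,rr))
    for r_ in range(int(rr)+2,int(rr)+15):
        if im[r_,c]>=105>im[r_+1,c]: E.append((c,r_+(im[r_,c]-105)/(im[r_,c]-im[r_+1,c])));break
for n,L,z in(("ridge",Rg,57),("low",E,45)):
    P=np.array([onz(t,p,z)[:2] for p in L]);vx,vy,x,y=cv2.fitLine(P.astype(np.float32),cv2.DIST_HUBER,0,.1,.01).ravel()
    print(n,np.degrees(np.arctan2(vy,vx))%180,"x at y=290:",x+(290-y)*vx/vy, "x at 310", x+(310-y)*vx/vy)
# end positions in top view: plain end center, ~ crop (580,150)
g=lambda p,o,k:(np.array(p)+.5)/k-.5+np.array(o)
print("plain end top rim",onz(t,g((575,120),(135,215),6),50),onz(t,g((591,178),(135,215),6),45), "ball",onz(t,g((78,342),(135,215),6),45))
print("side plain end top",onz(s,g((255,95),(270,300),6),58))
for p in [(375,187),(390,257),(366,190),(381,254)]: print("band edges",p,onz(t,g(p,(135,215),6),52))
E
```

```text
ridge 108.86908 x at y=290: 472.4601 x at 310 465.62463
low 110.19546 x at y=290: 459.2298 x at 310 451.87302
plain end top rim [512.0333718  214.38418831  50.        ] [488.85859017 208.4554739   45.        ] ball [427.07506585 413.57035357  45.        ]
side plain end top [500.30980122 213.85672874  58.        ]
band edges (375, 187) [486.38000104 294.03738403  52.        ]
band edges (390, 257) [458.40442414 286.86557021  52.        ]
band edges (366, 190) [485.24446811 297.62770807  52.        ]
band edges (381, 254) [459.65608696 290.53221627  52.        ]
```

```bash
cat >> h.py <<'E'
from scipy.spatial.transform import Rotation as Ro
def down(yaw): # tool x down; tool y at 'yaw' deg direction in world xy
    a=np.radians(yaw);x=np.array([0,0,-1.]);y=np.array([np.cos(a),np.sin(a),0]);return Ro.from_matrix(np.stack([x,y,np.cross(x,y)],1))
def cur():
    from bench import r
    q=r.sense();return q,np.array(q["tool_pos"]),Ro.from_euler("xyz",q["tcp_rot"],degrees=True)
def plan(pts,yaws):
    q,p,R=cur()
    print("t",round(q["time"],2),"p",p.round(1),"jaw yaw",np.degrees(np.arctan2(*R.as_matrix()[[1,0],1])).round(2),"F",q["ft_force"].round(1),"gap",round(q["finger_gap"],1),"j",q["joint_pos"].round(0))
    for P,y in zip(pts,yaws):
        T=down(y);d=R.inv().apply(np.array(P)-p)/10;w=(R.inv()*T).as_rotvec(degrees=True)
        print(P,y,"off(start axes)",d.round(2),"off(target axes)",(T.inv().apply(np.array(P)-p)/10).round(2),"dr",w.round(2),"rows>=",max(np.linalg.norm(d)/6.25,np.linalg.norm(w)/10.7).round(1))
        p,R=np.array(P),T
E
python3 - <<'E'
from h import *
plan([(470.5,-191,225)],[91]);plan([(470.5,-191,225)],[-89])
E
```

```text
t 0.1 p [ 189.1 -568.9  230.3] jaw yaw -71.62 F [-0.2 -0.4 -0.4] gap 85.4 j [-77.   8.  85.   0.  87.  -5.]
(470.5, -191, 225) 91 off(start axes) [  0.59 -26.99 -38.62] off(target axes) [ 0.53 37.29 28.8 ] dr [-1.6262e+02 -1.4000e-01  1.0000e-02] rows>= 15.2
t 0.1 p [ 189.1 -568.9  230.3] jaw yaw -71.62 F [-0.2 -0.4 -0.4] gap 85.4 j [-77.   8.  85.   0.  87.  -5.]
(470.5, -191, 225) -89 off(start axes) [  0.59 -26.99 -38.62] off(target axes) [  0.53 -37.29 -28.8 ] dr [1.738e+01 1.000e-02 1.000e-01] rows>= 7.5
```

Emit:
{"method": "send_rows", "body": {
  "offset": [
    [0,0,0],
    [0,0,0],
    [0.05,-4.66,-3.6],
    [0.05,-4.66,-3.6],
    [0.05,-4.66,-3.6]
  ],
  "dr": [
    [8.7,0,0],
    [8.7,0,0],
    [0,0,0],
    [0,0,0],
    [0,0,0]
  ],
  "grip": [60,60,60,60,60],
  "force": 30
}}

```text
time: 0.72
tool_pos: [295.4, -426.1, 229.2]
tcp_rot: [-77.1, 90.0, 103.9]
ft_force: [-0.4, 0.8, 1.9]
finger_gap: 51.2
```

Emit:
{"method": "send_rows", "body": {
  "offset": [
    [0.05,-4.66,-3.6],
    [0.05,-4.66,-3.6],
    [0.05,-4.66,-3.6],
    [0.05,-4.66,-3.6],
    [0,0,0]
  ],
  "dr": [
    [0,0,0],
    [0,0,0],
    [0,0,0],
    [0,0,0],
    [0,0,0]
  ],
  "grip": [60,60,60,60,60]
}}

```text
time: 1.35
tool_pos: [437.3, -235.4, 227.4]
tcp_rot: [-88.3, 89.9, 93.0]
ft_force: [0.1, -0.9, -0.5]
finger_gap: 51.3
```

```bash
python3 - <<'E'
from h import *
plan([(470.5,-191,144)],[-89])
E
```

```text
t 1.35 p [ 437.3 -235.4  227.4] jaw yaw -88.69 F [ 0.1 -0.9 -0.5] gap 51.3 j [-34.  -9. 102.   0.  87.  54.]
(470.5, -191, 144) -89 off(start axes) [ 8.34 -4.35 -3.42] off(target axes) [ 8.34 -4.38 -3.4 ] dr [0.31 0.   0.08] rows>= 1.6
```

Emit:
{"method": "send_rows", "body": {
  "offset": [
    [0,-4.38,-3.4],
    [0,0,0],
    [4,0,0],
    [4.5,0,0],
    [0,0,0]
  ],
  "dr": [
    [0,0,0],
    [0,0,0],
    [0,0,0],
    [0,0,0],
    [0,0,0]
  ],
  "grip": [60,60,60,60,60]
}}

```text
time: 1.98
tool_pos: [465.2, -194.2, 138.7]
tcp_rot: [-26.4, 89.5, 154.6]
ft_force: [-0.7, 0.8, 0.6]
finger_gap: 51.3
```

```bash
cat > pic.py <<'E'
import sys
from h import *
from bench import snapshot
def shot(n,tag,x,y,w,h,k):
    s=snapshot(n);np.savez(f"{n}{tag}.npz",**s)
    cv2.imwrite(f"pics/{n}{tag}.png",cv2.resize(s["pixels"][y:y+h,x:x+w,::-1],None,fx=k,fy=k,interpolation=cv2.INTER_CUBIC))
if __name__=="__main__":
    a=sys.argv;shot(a[1],a[2],*map(int,a[3:8]))
E
python3 pic.py side 1 330 100 130 130 4; python3 -c "
from h import *
plan([(470.5,-191,142)],[-89])"
```

```text
t 2.02 p [ 467.  -195.   141.6] jaw yaw -89.09 F [ 0.  -0.1  1.3] gap 51.3 j [-28.  -3. 106.  -0.  78.  61.]
(470.5, -191, 142) -89 off(start axes) [-0.04 -0.39 -0.36] off(target axes) [-0.04 -0.39 -0.36] dr [-0.08  0.22  0.1 ] rows>= 0.1
```

View pics/side1.png

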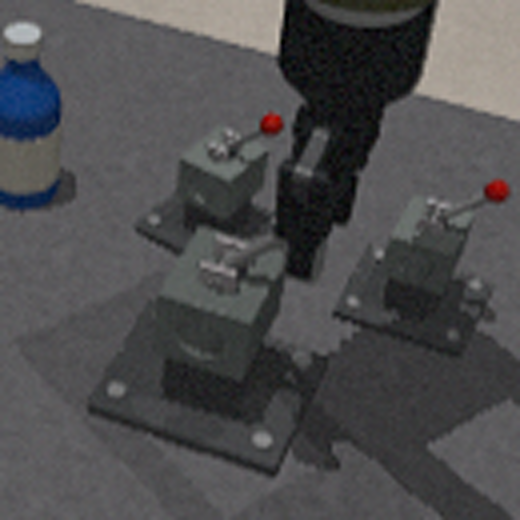

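The knob (about (407,154) in the full frame) is hidden between the fingers and the lever hasn't moved. I'll centre the gripper and close it.

Emit:
{"method": "send_rows", "body": {
  "offset": [
    [0,-0.35,-0.35],
    [0,0,0],
    [0,0,0],
    [0,0,0],
    [0,0,0]
  ],
  "dr": [
    [0,0,0],
    [0,0,0],
    [0,0,0],
    [0,0,0],
    [0,0,0]
  ],
  "grip": [60,10,10,10,10],
  "force": 30
}}

```text
time: 2.65
tool_pos: [472.5, -189.9, 144.2]
tcp_rot: [-103.5, 89.9, 77.6]
ft_force: [-3.6, 7.2, 7.3]
finger_gap: 19.9
```

```bash
python3 - <<'E'
from h import *
q,p,R=cur();print(p,q["ft_force"],q["finger_gap"])
k0=np.array([517.6-70*np.sin(.75),111+70*np.cos(.75)])
prev=k0
for a in np.linspace(.15,1.5,10):
    k=np.array([517.6+70*np.sin(a-.75),111+70*np.cos(a-.75)]);d=k-prev;prev=k
    print(round(a,2),"tool off cm: x",round(-d[1]/10,2),"z(world x)",round(d[0]/10,2))
print(R.as_matrix().round(3))
E
```

```text
[ 472.49152287 -189.85004885  144.17894213] [-3.61554033  7.20761643  7.3134804 ] 19.932255458754852
0.15 tool off cm: x -0.66 z(world x) 0.82
0.3 tool off cm: x -0.53 z(world x) 0.91
0.45 tool off cm: x -0.38 z(world x) 0.98
0.6 tool off cm: x -0.23 z(world x) 1.02
0.75 tool off cm: x -0.08 z(world x) 1.05
0.9 tool off cm: x 0.08 z(world x) 1.05
1.05 tool off cm: x 0.23 z(world x) 1.02
1.2 tool off cm: x 0.38 z(world x) 0.98
1.35 tool off cm: x 0.53 z(world x) 0.91
1.5 tool off cm: x 0.66 z(world x) 0.82
[[ 0.     0.018 -1.   ]
 [ 0.002 -1.    -0.018]
 [-1.    -0.002 -0.   ]]
```

Emit:
{"method": "send_rows", "body": {
  "offset": [
    [-0.66,0,-0.82],
    [-0.53,0,-0.91],
    [-0.38,0,-0.98],
    [-0.23,0,-1.02],
    [-0.08,0,-1.05]
  ],
  "dr": [
    [0,0,0],
    [0,0,0],
    [0,0,0],
    [0,0,0],
    [0,0,0]
  ],
  "grip": [10,10,10,10,10]
}}

```text
time: 3.28
tool_pos: [519.5, -188.8, 161.4]
tcp_rot: [-44.9, 89.8, 136.1]
ft_force: [-4.2, 5.4, -1.3]
finger_gap: 19.9
```

Emit:
{"method": "send_rows", "body": {
  "offset": [
    [0.08,0,-1.05],
    [0.23,0,-1.02],
    [0.38,0,-0.98],
    [0.53,0,-0.91],
    [0.66,0,-0.82]
  ],
  "dr": [
    [0,0,0],
    [0,0,0],
    [0,0,0],
    [0,0,0],
    [0,0,0]
  ],
  "grip": [10,10,10,10,10]
}}

```text
time: 3.9
tool_pos: [568.4, -189.5, 142.5]
tcp_rot: [123.5, 90.0, -55.5]
ft_force: [-0.8, 0.4, -1.0]
finger_gap: 8.5
```

Emit:
{"method": "send_rows", "body": {
  "offset": [
    [0,0,0],
    [0,0,0]
  ],
  "dr": [
    [0,0,0],
    [0,0,0]
  ],
  "grip": [10,10]
}}

```text
time: 4.15
tool_pos: [567.6, -189.4, 142.6]
tcp_rot: [-12.6, 90.0, 168.4]
ft_force: [-0.4, -0.4, -0.2]
finger_gap: 8.4
```

```bash
python3 pic.py side 2 330 100 130 130 4;
```

```text
(no output)
```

View pics/side2.png

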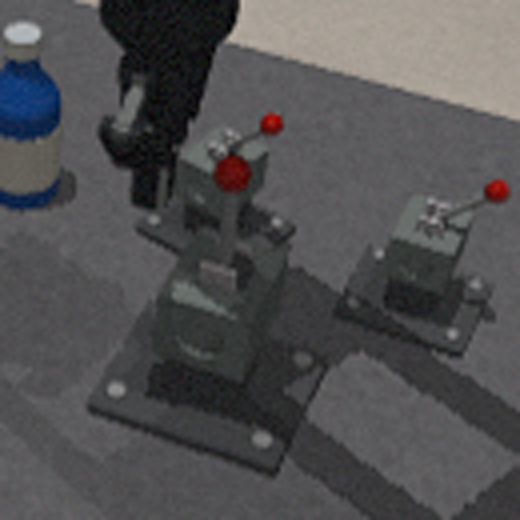

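The grip slipped at about the top of the arc: the knob is at crop (232,175), full frame (388,144), so the lever is roughly upright. I'll locate it and push with the fingers shut.

```bash
python3 - <<'E'
from h import *
s=load("side2");b=[x for x in blobs(s,red)[0]];print(b)
for st,ce in b:
    if 370<ce[0]<400:
        c,d=ray(s,ce);P=c+d*((-190.5-c[1])/d[1]);print(P,"angle",.75+np.arctan2(P[0]-517.6,P[2]-111))
plan([(567,-190.5,225),(470,-190.5,225)],[-89,-89])
E
```

```text
[([573, 97, 6, 7, 36], [575.47, 100.17]), ([395, 128, 6, 5, 20], [397.35, 130.4]), ([384, 139, 8, 8, 51], [387.8, 142.75]), ([451, 145, 6, 5, 23], [453.78, 147.09]), ([298, 357, 17, 8, 71], [306.49, 360.01])]
[ 501.74490259 -190.5         221.22323195] angle 0.6071346541753766
[ 519.80494367 -190.5         179.94375259] angle 0.7819708789504732
t 4.2 p [ 567.7 -189.4  142.9] jaw yaw -89.03 F [0.4 0.6 0. ] gap 8.2 j [-23.  10.  91.  -0.  78.  66.]
(567, -190.5, 225) -89 off(start axes) [-8.21  0.1   0.07] off(target axes) [-8.21  0.1   0.07] dr [-0.03  0.01 -0.  ] rows>= 1.3
(470, -190.5, 225) -89 off(start axes) [-0.   -0.17  9.7 ] off(target axes) [-0.   -0.17  9.7 ] dr [0. 0. 0.] rows>= 1.6
```

Emit:
{"method": "send_rows", "body": {
  "offset": [
    [-4.2,0.1,0],
    [-4.2,0,0],
    [0,0,4.2],
    [0,0,4.2],
    [0,0,0]
  ],
  "dr": [
    [0,0,0],
    [0,0,0],
    [0,0,0],
    [0,0,0],
    [0,0,0]
  ],
  "grip": [0,0,0,0,0]
}}

```text
time: 4.82
tool_pos: [481.6, -191.8, 226.9]
tcp_rot: [14.3, 90.0, -164.8]
ft_force: [-0.1, 0.3, -0.2]
finger_gap: -0.2
```

Emit:
{"method": "send_rows", "body": {
  "offset": [
    [3.5,0,0],
    [3.6,0,0],
    [0,0,0],
    [0,0,0]
  ],
  "dr": [
    [0,0,0],
    [0,0,0],
    [0,0,0],
    [0,0,0]
  ],
  "grip": [0,0,0,0]
}}

```text
time: 5.32
tool_pos: [484.8, -192.1, 157.4]
tcp_rot: [152.7, 89.9, -26.3]
ft_force: [0.3, -0.3, 0.2]
finger_gap: -0.1
```

Next I'll push to x≈541.

Emit:
{"method": "send_rows", "body": {
  "offset": [
    [0,0,-1.2],
    [0,0,-1.2],
    [0,0,-1.2],
    [0.1,0,-1.0],
    [0.1,0,-0.8]
  ],
  "dr": [
    [0,0,0],
    [0,0,0],
    [0,0,0],
    [0,0,0],
    [0,0,0]
  ],
  "grip": [0,0,0,0,0]
}}

```text
time: 5.95
tool_pos: [538.2, -190.7, 153.2]
tcp_rot: [-20.1, 89.9, 160.9]
ft_force: [-3.0, -0.9, -0.3]
finger_gap: 0.0
```

Emit:
{"method": "send_rows", "body": {
  "offset": [
    [0,0,-0.3],
    [0,0,0]
  ],
  "dr": [
    [0,0,0],
    [0,0,0]
  ],
  "grip": [0,0]
}}

```text
time: 6.2
tool_pos: [541.3, -190.8, 153.9]
tcp_rot: [-176.6, 90.0, 4.4]
ft_force: [0.2, -0.4, -0.1]
finger_gap: 0.0
```

```bash
python3 pic.py side 3 330 100 130 130 4;python3 - <<'E'
from h import *
s=load("side3");b=[x for x in blobs(s,red)[0]];print(b)
for st,ce in b:
    if 350<ce[0]<400 and 131<ce[1]<170:
        c,d=ray(s,ce);P=c+d*((-190.5-c[1])/d[1]);print(P,"angle",.75+np.arctan2(P[0]-517.6,P[2]-111))
E
```

```text
[([573, 97, 6, 7, 34], [575.44, 100.03]), ([395, 128, 6, 5, 20], [397.35, 130.4]), ([365, 140, 9, 9, 49], [369.12, 143.96]), ([451, 145, 6, 5, 22], [453.86, 147.0]), ([298, 357, 17, 8, 72], [306.5, 359.96])]
[ 565.39734402 -190.5         159.92059256] angle 1.5237850327125528
```

View pics/side3.png

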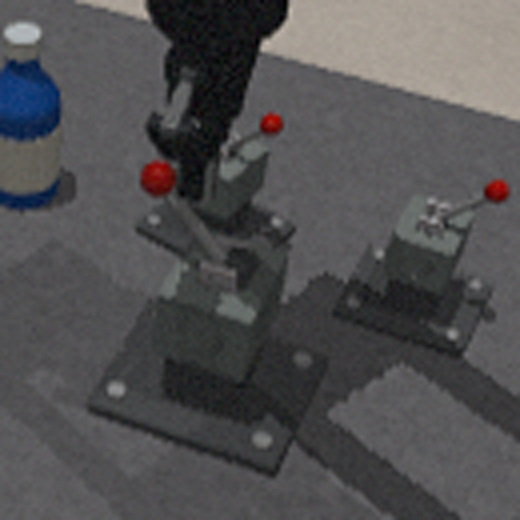

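The lever is fully open: knob at crop (158,178), full frame (369,144), angle ≈1.5. Next I'll plan the move to the tube.

```bash
cat >> h.py <<'E'
def path(P,yaw,n,p=None,y0=None):
    q,pc,R=cur()
    p=pc if p is None else np.array(p,float); y0=np.degrees(np.arctan2(*R.as_matrix()[[1,0],1])) if y0 is None else y0
    P=np.array(P,float);dy=yaw-y0;o=[]
    for i in range(n):
        T=down(y0+dy*i/n); o.append((T.inv().apply(P-p)/n/10).round(2).tolist())
    for i in range(0,n,5): print(o[i:i+5])
    print("dr x per row",round(-dy/n,2))
E
python3 - <<'E'
from h import *
plan([(458.3,329,120)],[20.2])
path((458.3,329,230),20.2,11,(541,-191,234))
E
```

```text
t 6.25 p [ 541.4 -190.8  154.1] jaw yaw -89.02 F [ 0.  -0.   0.7] gap -0.1 j [-25.   6.  95.   0.  79.  64.]
(458.3, 329, 120) 20.2 off(start axes) [  3.39 -52.12   7.42] off(target axes) [  3.41  10.15 -51.65] dr [-1.0922e+02 -4.0000e-02 -7.0000e-02] rows>= 10.2
[[0.04, -4.74, 0.67], [0.04, -4.78, -0.16], [0.04, -4.69, -0.98], [0.04, -4.45, -1.77], [0.04, -4.07, -2.51]]
[[0.04, -3.58, -3.18], [0.04, -2.98, -3.75], [0.04, -2.29, -4.2], [0.04, -1.53, -4.54], [0.04, -0.72, -4.73]]
[[0.04, 0.1, -4.79]]
dr x per row -9.93
```

Emit:
{"method": "send_rows", "body": {
  "offset": [
    [0,0,-0.3],
    [0,0,0.4],
    [-4.0,0,0],
    [-4.0,0,0]
  ],
  "dr": [
    [0,0,0],
    [0,0,0],
    [0,0,0],
    [0,0,0]
  ],
  "grip": [0,0,0,0]
}}

```text
time: 6.75
tool_pos: [539.7, -190.7, 234.5]
tcp_rot: [-113.0, 90.0, 68.0]
ft_force: [0.2, 0.1, 0.4]
finger_gap: -0.0
```

Emit:
{"method": "send_rows", "body": {
  "offset": [
    [0.04,-4.74,0.67],
    [0.04,-4.78,-0.16],
    [0.04,-4.69,-0.98],
    [0.04,-4.45,-1.77],
    [0.04,-4.07,-2.51]
  ],
  "dr": [
    [-9.93,0,0],
    [-9.93,0,0],
    [-9.93,0,0],
    [-9.93,0,0],
    [-9.93,0,0]
  ],
  "grip": [80,80,80,80,80]
}}

```text
time: 7.38
tool_pos: [502.3, 47.1, 232.3]
tcp_rot: [140.8, 89.9, 11.7]
ft_force: [0.4, -0.3, -0.0]
finger_gap: 68.3
```

Emit:
{"method": "send_rows", "body": {
  "offset": [
    [0.04,-3.58,-3.18],
    [0.04,-2.98,-3.75],
    [0.04,-2.29,-4.2],
    [0.04,-1.53,-4.54],
    [0.04,-0.72,-4.73]
  ],
  "dr": [
    [-9.93,0,0],
    [-9.93,0,0],
    [-9.93,0,0],
    [-9.93,0,0],
    [-9.93,0,0]
  ],
  "grip": [80,80,80,80,80]
}}

```text
time: 8.0
tool_pos: [464.6, 283.7, 230.4]
tcp_rot: [114.6, 89.9, 35.2]
ft_force: [0.5, 0.4, -0.6]
finger_gap: 68.1
```

Emit:
{"method": "send_rows", "body": {
  "offset": [
    [0.04,0.1,-4.79],
    [0,0,0]
  ],
  "dr": [
    [-9.93,0,0],
    [0,0,0]
  ],
  "grip": [80,80]
}}

```text
time: 8.25
tool_pos: [456.2, 332.4, 229.6]
tcp_rot: [143.6, 89.9, 74.2]
ft_force: [0.0, -0.6, -0.1]
finger_gap: 68.1
```

```bash
python3 -c "
from h import *
plan([(458.3,329,100),(458.3,329,26)],[20.2,20.2])"
```

```text
t 8.25 p [456.2 332.4 229.6] jaw yaw 20.55 F [ 0.  -0.6 -0.1] gap 68.1 j [31.  2. 91.  0. 87. 10.]
(458.3, 329, 100) 20.2 off(start axes) [12.96  0.07  0.41] off(target axes) [12.96  0.08  0.39] dr [ 0.35 -0.08 -0.06] rows>= 2.1
(458.3, 329, 26) 20.2 off(start axes) [7.4 0.  0. ] off(target axes) [7.4 0.  0. ] dr [0. 0. 0.] rows>= 1.2
```

Emit:
{"method": "send_rows", "body": {
  "offset": [
    [5.0,0.08,0.39],
    [5.0,0,0],
    [5.0,0,0],
    [5.2,0,0],
    [0,0,0]
  ],
  "dr": [
    [0.3,0,0],
    [0,0,0],
    [0,0,0],
    [0,0,0],
    [0,0,0]
  ],
  "grip": [80,80,80,80,80]
}}

```text
time: 8.88
tool_pos: [455.7, 323.0, 23.0]
tcp_rot: [-79.4, 89.5, -149.6]
ft_force: [-0.6, 0.2, 0.2]
finger_gap: 68.2
```

```bash
python3 pic.py top 4 120 190 140 110 5; python3 -c "
from h import *
plan([(458.3,329,26)],[20.2])"
```

```text
t 8.93 p [458.1 324.5  26.4] jaw yaw 19.83 F [0.1 1.2 0.9] gap 68.1 j [ 30.  13. 102.  -0.  66.  10.]
(458.3, 329, 26) 20.2 off(start axes) [ 0.04  0.17 -0.42] off(target axes) [ 0.04  0.17 -0.42] dr [-0.37  0.04  0.21] rows>= 0.1
```

View pics/top4.png

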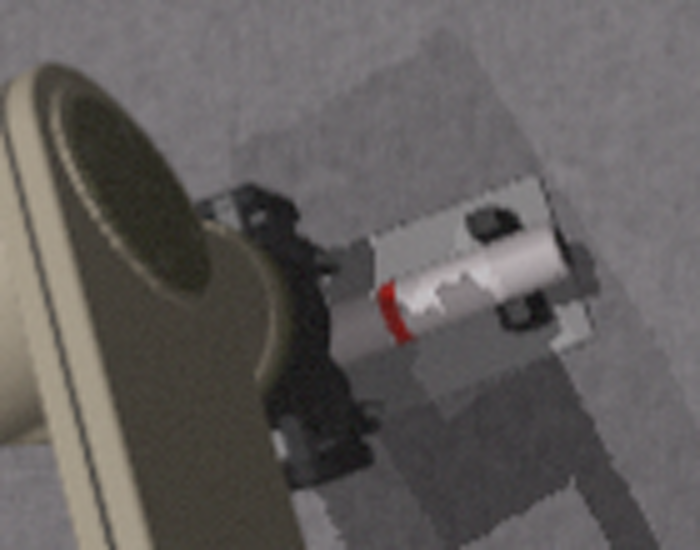

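The gripper straddles the tube, with the red band at crop (397,313) clear of it. I'll shift by 4 mm and grip.

Emit:
{"method": "send_rows", "body": {
  "offset": [
    [0.04,0.15,-0.4],
    [0,0,0],
    [0,0,0],
    [0,0,0],
    [0,0,0]
  ],
  "dr": [
    [-0.3,0,0],
    [0,0,0],
    [0,0,0],
    [0,0,0],
    [0,0,0]
  ],
  "grip": [80,10,10,10,10],
  "force": 50
}}

```text
time: 9.55
tool_pos: [459.6, 330.5, 28.7]
tcp_rot: [99.9, 89.9, 30.2]
ft_force: [-5.2, -2.4, 10.0]
finger_gap: 28.4
```

Emit:
{"method": "send_rows", "body": {
  "offset": [
    [0,0,0],
    [0,0,0]
  ],
  "dr": [
    [0,0,0],
    [0,0,0]
  ],
  "grip": [10,10]
}}

```text
time: 9.8
tool_pos: [459.6, 330.5, 28.7]
tcp_rot: [102.6, 90.0, 32.8]
ft_force: [-5.3, -3.1, 10.0]
finger_gap: 28.4
```

```bash
python3 -c "
from h import *
plan([(458.3,329,26)],[20.2])"
```

```text
t 9.8 p [459.6 330.5  28.7] jaw yaw 20.23 F [-5.3 -3.1 10. ] gap 28.4 j [ 31.  13. 101.   0.  66.  10.]
(458.3, 329, 26) 20.2 off(start axes) [ 0.27 -0.17  0.09] off(target axes) [ 0.27 -0.17  0.09] dr [ 0.03 -0.01 -0.05] rows>= 0.1
```

Emit:
{"method": "send_rows", "body": {
  "offset": [
    [-2.0,0,0],
    [-4.0,0,0],
    [-4.0,0,0],
    [0,0,0]
  ],
  "dr": [
    [0,0,0],
    [0,0,0],
    [0,0,0],
    [0,0,0]
  ],
  "grip": [10,10,10,10]
}}

```text
time: 10.3
tool_pos: [462.3, 331.8, 132.9]
tcp_rot: [100.1, 89.5, 30.3]
ft_force: [0.8, -0.3, -1.6]
finger_gap: 28.5
```

```bash
python3 -c "
from h import *
plan([],[]);path((514.3,0.8,110),1,8)"; python3 pic.py side 5 150 100 400 300 2
```

```text
t 10.3 p [462.3 331.8 132.9] jaw yaw 20.21 F [ 0.8 -0.3 -1.6] gap 28.5 j [31.  6. 97. -0. 76. 10.]
[[0.29, -0.82, 4.11], [0.29, -0.65, 4.14], [0.29, -0.47, 4.16], [0.29, -0.3, 4.18], [0.29, -0.12, 4.19]]
[[0.29, 0.05, 4.19], [0.29, 0.23, 4.18], [0.29, 0.4, 4.17]]
dr x per row 2.4
```

View pics/side5.png

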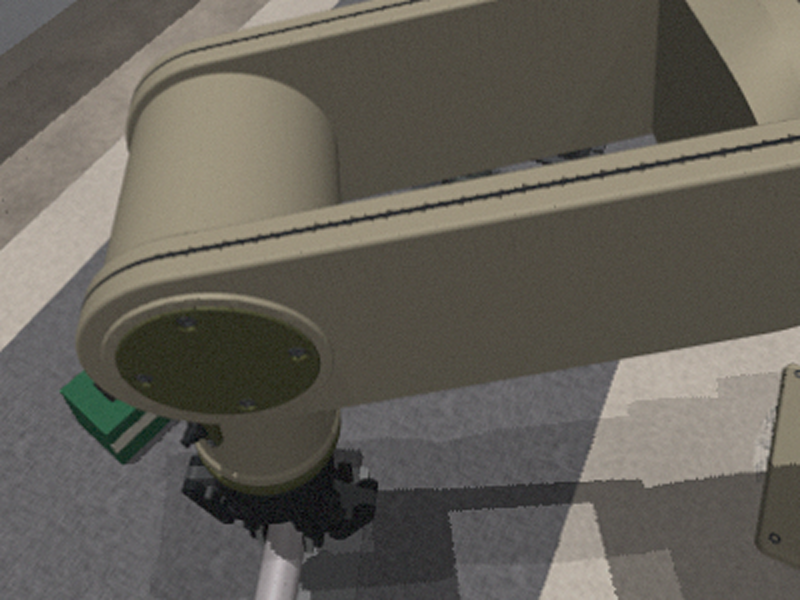

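The tube is lifted in the jaws, with its cap side visible at crop (280,560). On to the approach position.

Emit:
{"method": "send_rows", "body": {
  "offset": [
    [0.29,-0.82,4.11],
    [0.29,-0.65,4.14],
    [0.29,-0.47,4.16],
    [0.29,-0.3,4.18],
    [0.29,-0.12,4.19]
  ],
  "dr": [
    [2.4,0,0],
    [2.4,0,0],
    [2.4,0,0],
    [2.4,0,0],
    [2.4,0,0]
  ],
  "grip": [10,10,10,10,10]
}}

```text
time: 10.98
tool_pos: [490.8, 121.7, 111.1]
tcp_rot: [-89.7, 89.9, -171.5]
ft_force: [0.7, -0.1, -2.0]
finger_gap: 28.4
```

Emit:
{"method": "send_rows", "body": {
  "offset": [
    [0.29,0.05,4.19],
    [0.29,0.23,4.18],
    [0.29,0.4,4.17],
    [0,0,0],
    [0,0,0]
  ],
  "dr": [
    [2.4,0,0],
    [2.4,0,0],
    [2.4,0,0],
    [0,0,0],
    [0,0,0]
  ],
  "grip": [10,10,10,10,10]
}}

```text
time: 11.6
tool_pos: [510.4, -0.8, 102.8]
tcp_rot: [-107.2, 89.9, 163.8]
ft_force: [1.1, -0.1, -1.6]
finger_gap: 28.3
```

```bash
python3 pic.py top 6 260 170 180 130 4;python3 pic.py side 6 250 90 200 150 4; python3 -c "
from h import *
plan([(514.3,0.8,63.7)],[1])"
```

```text
t 11.7 p [ 5.107e+02 -1.000e-01  1.033e+02] jaw yaw 1.08 F [-0.3  0.6 -1.4] gap 28.7 j [ -6.  -1. 107.   0.  73.  -7.]
(514.3, 0.8, 63.7) 1 off(start axes) [ 3.96  0.36 -0.08] off(target axes) [ 3.96  0.36 -0.08] dr [ 0.08 -0.03  0.06] rows>= 0.6
```

View pics/top6.png

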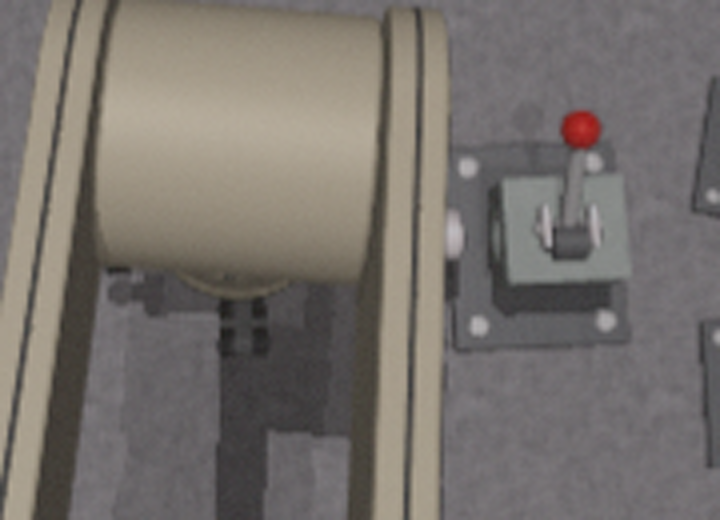

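View pics/side6.png

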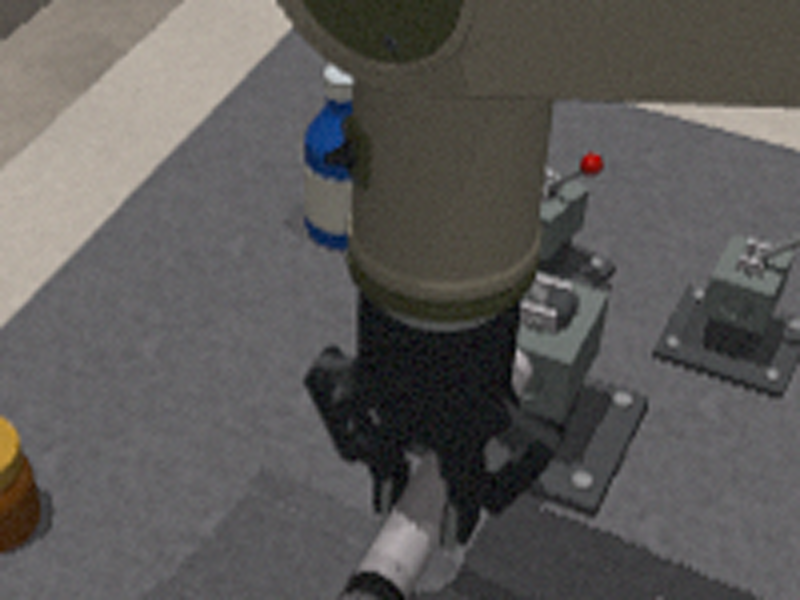

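```bash
python3 - <<'E'
from h import *
t=load("top6");im=t["pixels"].mean(2)
for c in range(371,378): print(c,im[218:242,c].astype(int).tolist())
print(im[229,366:392].astype(int))
for z in(105,): 
  for p in [(373,223.5),(373,234.5),(373,229)]: print(onz(t,p,119.6))
E
```

```text
371 [111, 105, 104, 105, 116, 126, 135, 141, 147, 151, 153, 151, 147, 142, 136, 122, 100, 80, 72, 71, 69, 70, 71, 70]
372 [101, 101, 101, 97, 122, 144, 157, 168, 177, 184, 183, 179, 175, 166, 159, 143, 110, 63, 50, 51, 49, 52, 61, 60]
373 [104, 104, 104, 102, 120, 143, 157, 168, 177, 184, 185, 179, 173, 167, 160, 143, 109, 70, 63, 61, 57, 59, 61, 61]
374 [101, 100, 102, 97, 109, 132, 146, 159, 172, 181, 180, 177, 172, 163, 155, 136, 105, 78, 76, 75, 76, 78, 76, 76]
375 [103, 103, 104, 103, 103, 103, 108, 110, 132, 151, 155, 154, 148, 140, 123, 102, 99, 101, 101, 102, 102, 104, 104, 103]
376 [101, 103, 101, 106, 102, 104, 103, 103, 104, 102, 96, 89, 90, 91, 97, 103, 102, 103, 102, 100, 102, 101, 99, 101]
377 [103, 102, 100, 103, 104, 103, 103, 104, 102, 104, 103, 101, 105, 104, 101, 101, 103, 102, 102, 102, 101, 103, 103, 104]
[152 153 152 151 146 151 179 179 177 154  89 101  99  98  91  84  67  97
 107  76 108 135 135 133 135 133]
[ 524.44453003 -123.62364004  119.6       ]
[ 499.64219268 -122.46756336  119.6       ]
[ 512.00948503 -123.04360942  119.6       ]
```

Emit:
{"method": "send_rows", "body": {
  "offset": [
    [2.0,0.36,0],
    [1.95,0,0],
    [0,0,0],
    [0,0,0]
  ],
  "dr": [
    [0,0,0],
    [0,0,0],
    [0,0,0],
    [0,0,0]
  ],
  "grip": [10,10,10,10]
}}

```text
time: 12.2
tool_pos: [515.1, -0.3, 64.9]
tcp_rot: [92.6, 90.0, 3.6]
ft_force: [-0.4, -0.7, -1.4]
finger_gap: 28.7
```

```bash
python3 pic.py top 7 340 190 80 80 7;python3 pic.py side 7 330 120 120 100 6; python3 - <<'E'
from h import *
plan([(514.3,0.8,63.7)],[1])
t=load("top7");im=t["pixels"].mean(2)
for c in range(371,380): print(c,im[218:242,c].astype(int).tolist())
E
```

```text
t 12.3 p [515.7  -0.7  65.4] jaw yaw 1.04 F [ 0.3 -0.1 -1.3] gap 28.5 j [ -6.   3. 108.   0.  69.  -7.]
(514.3, 0.8, 63.7) 1 off(start axes) [ 0.17 -0.13 -0.15] off(target axes) [ 0.17 -0.13 -0.15] dr [ 0.04  0.01 -0.1 ] rows>= 0.0
371 [78, 72, 70, 77, 115, 145, 157, 169, 179, 185, 181, 177, 170, 161, 148, 114, 75, 71, 71, 68, 69, 70, 76, 95]
372 [101, 100, 98, 101, 99, 116, 137, 144, 158, 170, 168, 165, 157, 148, 127, 90, 57, 50, 49, 56, 57, 59, 72, 77]
373 [104, 103, 104, 104, 101, 101, 99, 93, 99, 104, 112, 118, 107, 97, 101, 100, 89, 75, 73, 84, 91, 91, 90, 89]
374 [101, 102, 101, 102, 101, 102, 103, 102, 104, 104, 104, 104, 103, 104, 102, 105, 106, 102, 102, 104, 104, 105, 103, 104]
375 [104, 103, 101, 101, 102, 103, 103, 104, 99, 101, 100, 101, 102, 102, 101, 101, 102, 103, 102, 104, 101, 102, 103, 103]
376 [105, 103, 104, 103, 102, 102, 102, 102, 105, 102, 103, 101, 101, 104, 101, 102, 103, 102, 102, 101, 102, 103, 102, 100]
377 [100, 101, 99, 99, 101, 102, 102, 102, 103, 102, 100, 101, 101, 101, 102, 104, 104, 103, 99, 103, 102, 102, 103, 102]
378 [101, 100, 100, 101, 100, 100, 100, 102, 98, 99, 97, 100, 96, 101, 101, 101, 98, 100, 100, 100, 100, 101, 101, 103]
379 [96, 96, 97, 97, 97, 99, 98, 99, 99, 96, 98, 98, 97, 98, 98, 100, 99, 99, 98, 99, 99, 99, 102, 98]
```

View pics/top7.png

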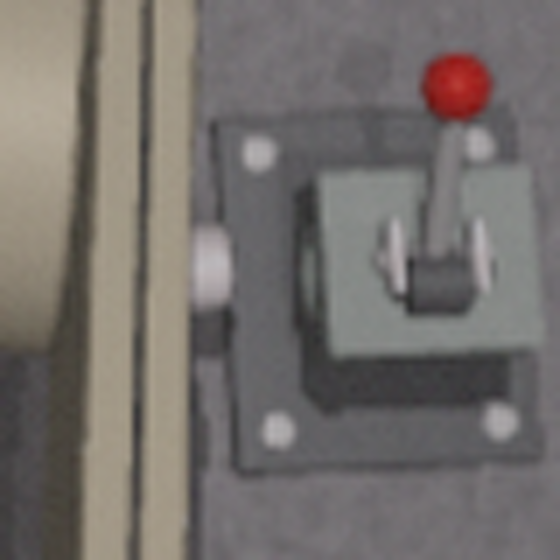

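View pics/side7.png

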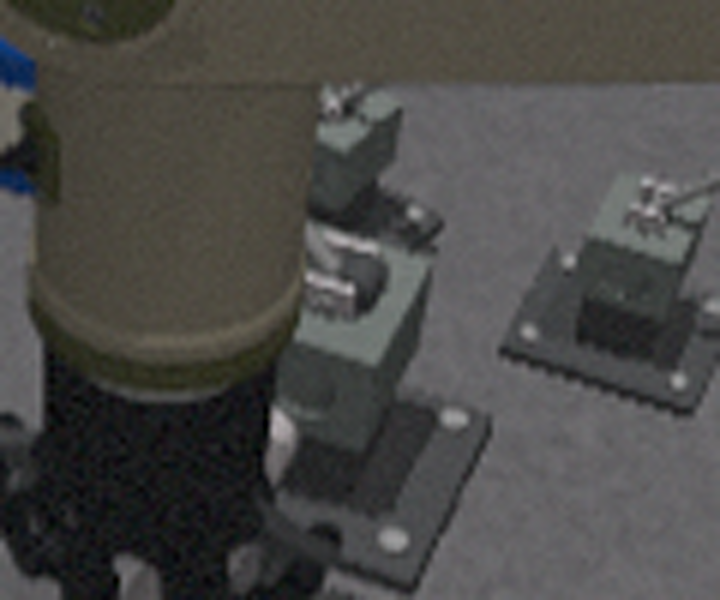

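```bash
python3 - <<'E'
from h import *
t=load("top7")
print("tip upper edge",onz(t,(371,221.7),81),"ctr",onz(t,(371,227.9),81), "lower",onz(t,(371,233.3),81))
print("predict proj of axis pt at bore mouth & y=-128:",proj(t,[(517,-155.2,80),(516.5,-120,80),(516.5+15,-120,80),(516.5-15,-120,80)]))
# knob position
b=[x for x in blobs(t,red)[0]];print(b)
E
```

```text
tip upper edge [ 533.18729128 -124.61395768   81.        ] ctr [ 518.51934407 -123.944243     81.        ] lower [ 505.81754945 -123.36515904   81.        ]
predict proj of axis pt at bore mouth & y=-128: [[384.2111677  228.32293187]
 [369.31164555 228.83250463]
 [369.02779784 222.49943637]
 [369.59684664 235.20566988]]
[([401, 198, 9, 9, 66], [404.85, 201.94]), ([461, 212, 6, 6, 28], [463.39, 214.82]), ([466, 281, 7, 6, 30], [468.83, 283.43])]
```

Emit:
{"method": "send_rows", "body": {
  "offset": [
    [0.16,-0.15,0],
    [0,0,0],
    [0,0,1.5],
    [0,0,1.0],
    [0,0,1.0]
  ],
  "dr": [
    [0,0,0],
    [0,0,0],
    [0,0,0],
    [0,0,0],
    [0,0,0]
  ],
  "grip": [10,10,10,10,10]
}}

```text
time: 12.92
tool_pos: [513.9, -36.9, 62.7]
tcp_rot: [-124.5, 90.0, 146.4]
ft_force: [-0.4, -0.4, -0.4]
finger_gap: 28.2
```

Emit:
{"method": "send_rows", "body": {
  "offset": [
    [0,0,0.5],
    [0,0,0.5],
    [0,0,0]
  ],
  "dr": [
    [0,0,0],
    [0,0,0],
    [0,0,0]
  ],
  "grip": [10,10,10]
}}

```text
time: 13.3
tool_pos: [514.1, -46.5, 62.7]
tcp_rot: [-26.4, 90.0, -115.4]
ft_force: [-2.1, -0.6, -0.4]
finger_gap: 28.7
```

```bash
python3 pic.py top 8 340 190 80 80 7; python3 - <<'E'
from h import *
plan([(516.2,-109.2,63.7)],[1])
E
```

```text
t 13.35 p [514.1 -46.3  62.7] jaw yaw 0.99 F [-1.7 -1.5 -1.3] gap 28.8 j [-11.   3. 108.  -0.  69. -12.]
(516.2, -109.2, 63.7) 1 off(start axes) [-0.1  0.1  6.3] off(target axes) [-0.1  0.1  6.3] dr [-0.01  0.02  0.01] rows>= 1.0
```

View pics/top8.png

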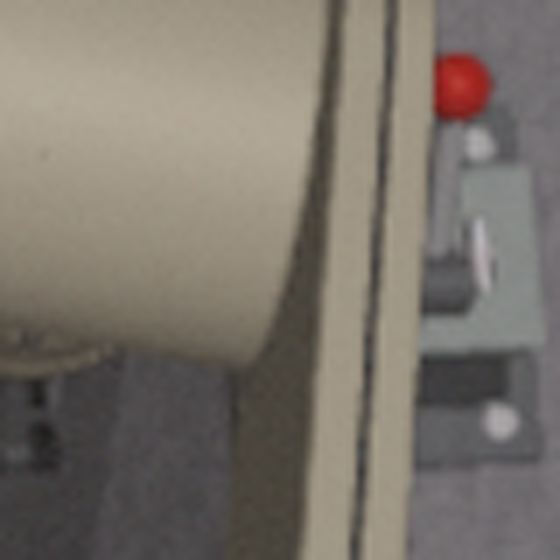

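The forces are small and the tip is about 17 mm inside the bore. Continuing.

Emit:
{"method": "send_rows", "body": {
  "offset": [
    [-0.05,0,0.8],
    [0,0,0.8],
    [0,0,0.8],
    [0,0,0.8],
    [0,0,0]
  ],
  "dr": [
    [0,0,0],
    [0,0,0],
    [0,0,0],
    [0,0,0],
    [0,0,0]
  ],
  "grip": [10,10,10,10,10]
}}

```text
time: 13.98
tool_pos: [514.9, -78.9, 63.3]
tcp_rot: [28.6, 90.0, -60.4]
ft_force: [-2.0, -1.3, -0.9]
finger_gap: 28.1
```

Emit:
{"method": "send_rows", "body": {
  "offset": [
    [0,0,0.8],
    [0,0,0.8],
    [0,0,0.5],
    [0,0,0.3],
    [0,0,0]
  ],
  "dr": [
    [0,0,0],
    [0,0,0],
    [0,0,0],
    [0,0,0],
    [0,0,0]
  ],
  "grip": [10,10,10,10,10]
}}

```text
time: 14.6
tool_pos: [515.2, -102.4, 63.2]
tcp_rot: [21.0, 90.0, -68.0]
ft_force: [-1.9, -0.5, -1.0]
finger_gap: 28.5
```

```bash
python3 pic.py top 9 320 170 110 100 7;python3 pic.py side 9 330 110 120 100 6; python3 - <<'E'
from h import *
plan([(516.2,-109.2,63.7)],[1])
E
```

```text
t 14.7 p [ 515.2 -102.1   63.2] jaw yaw 1.01 F [-0.7 -1.4 -0.1] gap 28.2 j [-17.   5. 107.  -0.  69. -18.]
(516.2, -109.2, 63.7) 1 off(start axes) [-0.05  0.09  0.71] off(target axes) [-0.05  0.09  0.71] dr [ 0.01  0.02 -0.  ] rows>= 0.1
```

View pics/top9.png

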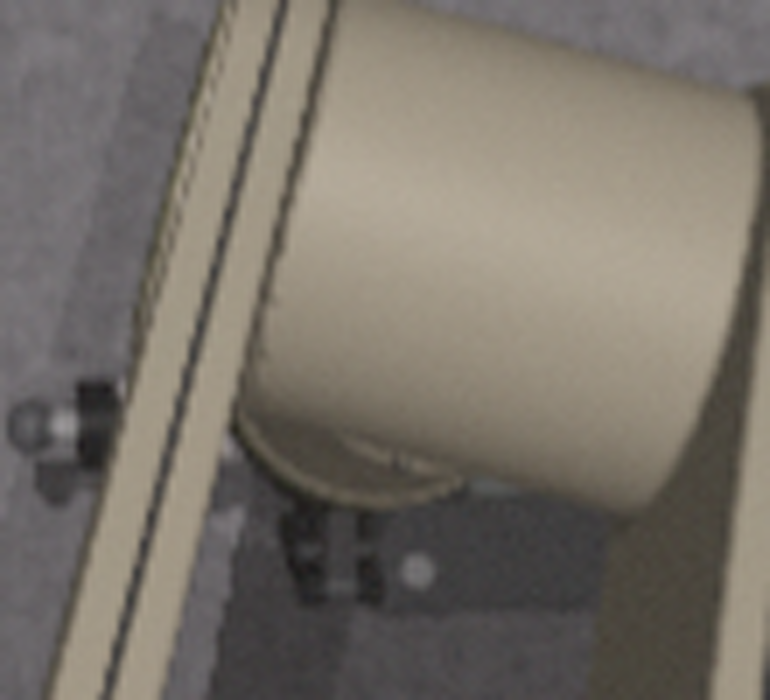

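View pics/side9.png

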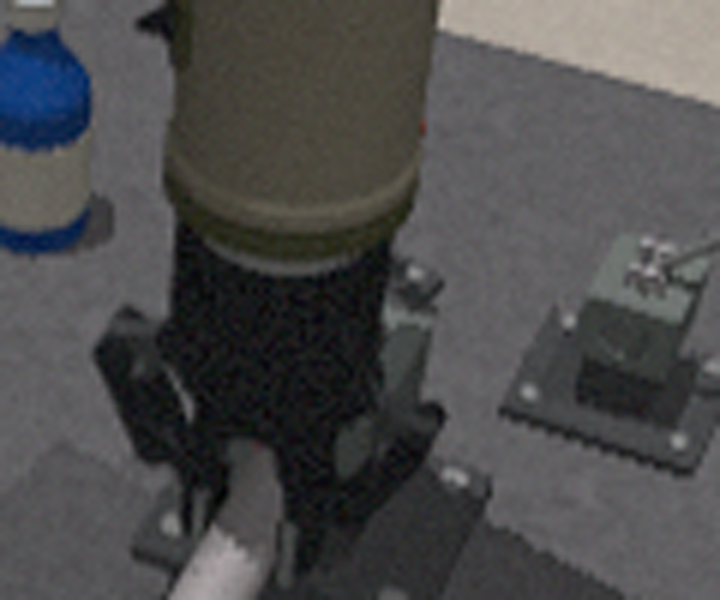

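```bash
python3 - <<'E'
from h import *
t=load("top9");im=t["pixels"].mean(2)
print(im[230,314:342].astype(int),im[231,314:342].astype(int))
for c in(320.0,320.7,321.2): P=onz(t,(c,230.3),80);print(c,P,"mark y",P[1]-144)
for c in(330.6,331,331.4): P=onz(t,(c,230.3),80);print(c,P)
t0=load("top0");im0=t0["pixels"].mean(2)
# bore face position from block top edge & bottom; initial ball tip
print("ball tip0",onz(t0,((58+.5)/6-.5+135,(345.5)/6-.5+215),45))
E
```

```text
[113 114 111 112 108 111 106  70  80  93  99  83  83 120 147 143 133  82
  61  60  57  59  67  90 143 148 149 148] [115 116 116 113 112 115 107  70  81  88  95  75  79 113 143 138 129  69
  51  49  50  53  75 105 146 148 147 150]
320.0 [515.33261484  -3.67840962  80.        ] mark y -147.67840961952035
320.7 [515.30040879  -5.32758815  80.        ] mark y -149.327588147907
321.2 [515.27739884  -6.50556294  80.        ] mark y -150.50556294087832
330.6 [514.84393336 -28.65021021  80.        ]
331 [514.82545082 -29.59249207  80.        ]
331.4 [514.80696522 -30.53477121  80.        ]
ball tip0 [426.0232229  421.58564677  45.        ]
```

Two estimates put the mark at y≈-148.3, against the face at y≈-155.2. I'll push 6.8 mm more, then release, back off and look.

Emit:
{"method": "send_rows", "body": {
  "offset": [
    [0,0,0.4],
    [0,0,0.28],
    [0,0,0],
    [0,0,0]
  ],
  "dr": [
    [0,0,0],
    [0,0,0],
    [0,0,0],
    [0,0,0]
  ],
  "grip": [10,10,10,10]
}}

```text
time: 15.2
tool_pos: [515.3, -109.0, 63.2]
tcp_rot: [20.8, 90.0, -68.2]
ft_force: [-0.4, -0.2, -0.6]
finger_gap: 28.6
```

Emit:
{"method": "send_rows", "body": {
  "offset": [
    [0,0,0],
    [0,0,0],
    [0,0,0],
    [-3,0,0],
    [-5,0,0]
  ],
  "dr": [
    [0,0,0],
    [0,0,0],
    [0,0,0],
    [0,0,0],
    [0,0,0]
  ],
  "grip": [60,60,60,60,60]
}}

```text
time: 15.82
tool_pos: [513.6, -108.2, 141.9]
tcp_rot: [-109.0, 89.7, 162.0]
ft_force: [0.1, -0.9, 1.2]
finger_gap: 51.1
```

```bash
python3 - <<'E'
from h import *
plan([(440,60,240)],[-89])
path((430,40,240),1,5)
E
```

```text
t 15.82 p [ 513.6 -108.2  141.9] jaw yaw 1.01 F [ 0.1 -0.9  1.2] gap 51.1 j [-17.  -0. 103.   0.  78. -19.]
(440, 60, 240) -89 off(start axes) [ -9.75  -7.1  -16.96] off(target axes) [ -9.81 -16.94   7.06] dr [90.01  0.13  0.27] rows>= 8.4
[[-1.96, -1.62, -2.99], [-1.96, -1.62, -2.99], [-1.96, -1.62, -2.99], [-1.96, -1.62, -2.99], [-1.96, -1.62, -2.99]]
dr x per row 0.0
```

```bash
python3 - <<'E'
from h import *
path((400,-330,250),-89,9,(513.6,-108.2,250),1)
E
```

```text
[[0.0, -1.31, 2.44], [0.0, -0.86, 2.63], [0.0, -0.39, 2.74], [0.0, 0.09, 2.77], [0.0, 0.57, 2.71]]
[[-0.0, 1.03, 2.57], [0.0, 1.46, 2.35], [0.0, 1.85, 2.06], [-0.0, 2.18, 1.71]]
dr x per row 10.0
```

Emit:
{"method": "send_rows", "body": {
  "offset": [
    [-5.4,0,0],
    [-5.4,0,0]
  ],
  "dr": [
    [0,0,0],
    [0,0,0]
  ],
  "grip": [60,60]
}}

```text
time: 16.08
tool_pos: [515.1, -108.6, 253.0]
tcp_rot: [78.9, 90.0, -10.1]
ft_force: [1.0, -0.6, 0.1]
finger_gap: 51.2
```

Emit:
{"method": "send_rows", "body": {
  "offset": [
    [0,-1.31,2.44],
    [0,-0.86,2.63],
    [0,-0.39,2.74],
    [0,0.09,2.77],
    [0,0.57,2.71]
  ],
  "dr": [
    [10,0,0],
    [10,0,0],
    [10,0,0],
    [10,0,0],
    [10,0,0]
  ],
  "grip": [60,60,60,60,60]
}}

```text
time: 16.7
tool_pos: [451.8, -232.7, 251.3]
tcp_rot: [114.3, 90.0, -25.0]
ft_force: [0.7, -0.4, -0.5]
finger_gap: 51.2
```

Emit:
{"method": "send_rows", "body": {
  "offset": [
    [0,1.03,2.57],
    [0,1.46,2.35],
    [0,1.85,2.06],
    [0,2.18,1.71],
    [0,0,0]
  ],
  "dr": [
    [10,0,0],
    [10,0,0],
    [10,0,0],
    [10,0,0],
    [0,0,0]
  ],
  "grip": [60,60,60,60,60]
}}

```text
time: 17.32
tool_pos: [400.9, -331.8, 251.2]
tcp_rot: [64.8, 90.0, -114.4]
ft_force: [-0.0, 0.6, -0.6]
finger_gap: 51.1
```

```bash
python3 pic.py top 10 300 180 120 90 6;python3 pic.py side 10 320 120 100 100 6; python3 - <<'E'
from h import *
plan([],[])
E
```

```text
t 17.43 p [ 401.7 -330.3  251.2] jaw yaw -88.89 F [-0.7  0.   0.2] gap 51.1 j [-45.  -5.  96.   0.  89.  44.]
```

View pics/top10.png

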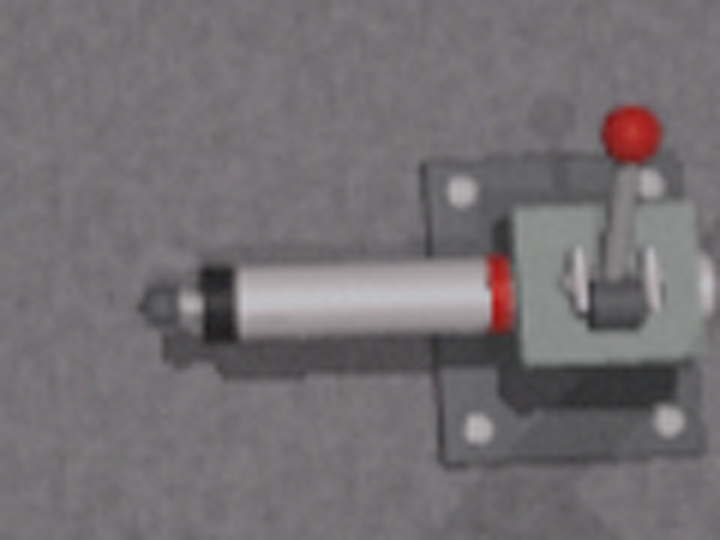

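View pics/side10.png

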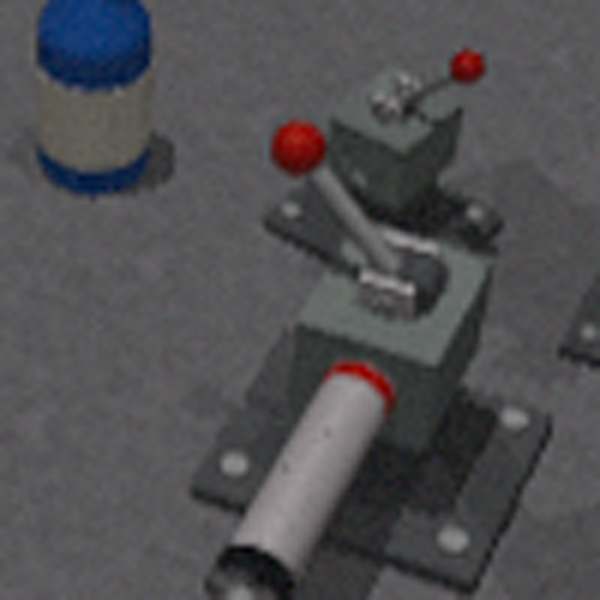

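The tube is seated in the bore. The full red band is visible against the face: top crop x 487–512, side crop about (360,380). Now the depth, at sub-pixel level.

```bash
python3 - <<'E'
from h import *
t=load("top10");im=t["pixels"].astype(int)
for r_ in(225,227,229,231,233): print(r_,"R-G",(im[r_,376:392,0]-im[r_,376:392,1]).tolist(),"G",im[r_,376:392,1].tolist())
print("cap",im[229,316:344].mean(1).astype(int))
for c in(380.5,381,384,384.5,385,385.5):
    print(c,onz(t,(c,229),94.5)[:2].round(1), onz(t,(c,229),80)[:2].round(1))
print("proj face z95, +8",proj(t,[(517,-155.2,95),(517,-147.2,95),(517,-155.2,105),(517,-155.2,90)]))
s=load("side10");print([b for b in blobs(s,red,mn=5)[0]])
print("side proj face-top, +8",proj(s,[(517,-155.2,95),(517,-147.2,95)]))
E
```

```text
225 R-G [6, 7, 9, 7, 16, 64, 129, 125, 98, 10, -3, -3, -2, -3, -4, -5] G [161, 161, 160, 161, 151, 94, 35, 38, 56, 95, 122, 140, 139, 141, 141, 142]
227 R-G [5, 7, 5, 6, 7, 53, 128, 129, 103, 27, -2, -3, -4, -4, -4, -3] G [180, 180, 180, 181, 169, 91, 55, 54, 74, 111, 115, 143, 142, 142, 142, 141]
229 R-G [0, 1, 2, 2, 1, 15, 130, 128, 111, 49, -3, -3, -4, -4, -4, -3] G [189, 189, 187, 188, 188, 174, 54, 57, 66, 97, 114, 140, 143, 140, 141, 143]
231 R-G [7, 8, 10, 8, 8, 20, 125, 126, 102, 50, -2, -4, -2, -4, -3, -4] G [166, 164, 163, 164, 164, 151, 40, 38, 59, 89, 99, 141, 140, 142, 139, 140]
233 R-G [7, 7, 6, 7, 7, 23, 107, 106, 85, 34, -2, -3, -2, -4, -4, -3] G [145, 145, 144, 145, 140, 120, 35, 37, 54, 74, 89, 141, 144, 141, 139, 142]
cap [113 114 105 116 113 116 114 107  75  82  90  90  85  98 144 145 142 110
  63  63  65  61  71 130 189 191 190 191]
380.5 [ 514.1 -144. ] [ 515.6 -146.4]
381 [ 514.1 -145.2] [ 515.6 -147.5]
384 [ 514.  -152.1] [ 515.4 -154.6]
384.5 [ 514.  -153.3] [ 515.4 -155.8]
385 [ 513.9 -154.5] [ 515.4 -157. ]
385.5 [ 513.9 -155.6] [ 515.3 -158.2]
proj face z95, +8 [[385.28638489 227.65375837]
 [381.84270539 227.722704  ]
 [386.02323709 227.19515447]
 [384.9240371  227.87927262]]
[([573, 97, 6, 7, 31], [575.39, 99.97]), ([395, 128, 6, 5, 20], [397.35, 130.4]), ([365, 140, 9, 8, 53], [369.38, 143.74]), ([451, 145, 6, 5, 21], [453.9, 146.9]), ([375, 180, 11, 7, 20], [380.6, 182.4])]
side proj face-top, +8 [[379.82983474 178.8875506 ]
 [378.56508043 180.93414619]]
```

```bash
python3 - <<'E'
from h import *
t=load("top10");im=t["pixels"].astype(int)
for r_ in(216,218,220,222,234,236,238): print(r_,im[r_,380:392,1].tolist())
for z in(93,95): print("cap inner",onz(t,(339.0,229),z)[:2]-np.array([0,120]))
print("ball tip",onz(t,(323.6,230),78)[:2]-np.array([0,144]))
t0=load("top0");i0=t0["pixels"].astype(int)
for r_ in range(216,240,3): print(r_,i0[r_,380:392,1].tolist())
print(proj(t,[(517.6+30,-154.7,105),(517-30,-155.7,105)]))
# side view band outline
s=load("side10");i=s["pixels"].astype(int)
for r_ in range(177,192): print(r_,(i[r_,370:394,0]-i[r_,370:394,1]).tolist())
E
```

```text
216 [94, 91, 85, 72, 70, 108, 143, 141, 142, 144, 145, 144]
218 [92, 88, 63, 57, 62, 100, 141, 142, 142, 144, 142, 145]
220 [93, 86, 64, 53, 60, 88, 142, 143, 143, 144, 143, 145]
222 [91, 69, 57, 49, 54, 88, 136, 142, 143, 140, 141, 139]
234 [116, 83, 39, 38, 49, 71, 89, 142, 141, 141, 141, 140]
236 [60, 55, 55, 56, 59, 59, 86, 133, 140, 139, 141, 140]
238 [60, 57, 56, 56, 59, 58, 81, 126, 141, 140, 140, 142]
cap inner [ 516.20974244 -167.83619018]
cap inner [ 516.00813087 -167.7297033 ]
ball tip [ 516.07196932 -156.20090311]
216 [91, 87, 85, 77, 67, 103, 140, 140, 140, 139, 139, 141]
219 [90, 82, 62, 55, 61, 92, 140, 139, 139, 142, 140, 142]
222 [88, 85, 63, 60, 64, 84, 133, 139, 137, 137, 137, 138]
225 [91, 82, 56, 82, 85, 78, 119, 140, 138, 138, 137, 138]
228 [88, 80, 61, 94, 109, 77, 111, 138, 136, 137, 137, 138]
231 [90, 82, 59, 86, 105, 70, 98, 136, 137, 138, 138, 137]
234 [97, 84, 50, 60, 76, 71, 88, 138, 138, 138, 137, 137]
237 [96, 86, 69, 53, 59, 56, 82, 124, 137, 139, 136, 137]
[[385.10238493 213.97957139]
 [386.93971994 240.32240471]]
177 [-4, -2, -4, -2, -6, -4, -3, -4, 
[... 671 characters left out ...]
4 [-1, -3, -1, 8, 5, 6, 6, 3, 5, 5, -1, 22, 68, 114, 109, 27, -4, -5, -4, -3, -3, -4, -2, 0]
185 [-3, -2, -1, 4, 4, 6, 6, 6, 2, 7, 4, -1, 16, 68, 99, 51, 3, -2, -3, -1, -5, 0, -5, -4]
186 [1, -2, 4, 1, 4, 4, 6, 7, 7, 8, 6, 4, 2, 22, 68, 50, 0, -4, -3, -1, -2, -1, -3, -1]
187 [-5, 1, 6, 5, 7, 6, 7, 5, 5, 4, 5, 2, 0, 1, 42, 31, -1, -4, -4, -1, -1, -3, 1, -1]
188 [0, 1, 6, 7, 2, 7, 6, 4, 5, 8, 4, 5, 3, -2, 34, 6, -4, -5, -1, -4, -2, -3, -5, -1]
189 [7, 7, 5, 7, 6, 5, 3, 5, 7, 5, 8, 4, 2, 1, 19, 1, -1, 2, -6, -3, -6, -2, -3, -2]
190 [7, 4, 4, 5, 4, 8, 4, 6, 1, 8, 4, 5, 6, 4, 8, -1, -2, 0, -3, -3, -3, -4, 5, 1]
191 [3, 6, 5, 6, 6, 6, 8, 5, 7, 6, 3, 5, 4, -6, -4, -4, -2, -7, -1, -1, -2, -5, -1, 0]
```

Depth check: the near band edge is about 0.6 mm short of the face by the top view, while the ball-mount end says about 0.3 mm deep. That's good enough, so I'll leave it and close the lever by pushing from the +x side.

```bash
python3 - <<'E'
from h import *
t=load("top0");print("bottle base",onz(t,(441,153),20),onz(t,(455.5,136),140))
plan([(600,-191,251),(600,-191,158)],[-89,-89])
E
```

```text
bottle base [ 717.26332789 -324.70896873   20.        ] [ 721.21069334 -321.21281352  140.        ]
t 17.43 p [ 401.7 -330.3  251.2] jaw yaw -88.89 F [-0.7  0.   0.2] gap 51.1 j [-45.  -5.  96.   0.  89.  44.]
(600, -191, 251) -89 off(start axes) [ 2.000e-02 -1.355e+01 -2.009e+01] off(target axes) [ 2.000e-02 -1.359e+01 -2.007e+01] dr [ 0.11 -0.01  0.02] rows>= 3.9
(600, -191, 158) -89 off(start axes) [ 9.3  0.  -0. ] off(target axes) [ 9.3  0.  -0. ] dr [0. 0. 0.] rows>= 1.5
```

Emit:
{"method": "send_rows", "body": {
  "offset": [
    [0,-2.72,-4.01],
    [0,-2.72,-4.01],
    [0,-2.72,-4.01],
    [0,-2.72,-4.01],
    [0,-2.72,-4.01]
  ],
  "dr": [
    [0,0,0],
    [0,0,0],
    [0,0,0],
    [0,0,0],
    [0,0,0]
  ],
  "grip": [0,0,0,0,0]
}}

```text
time: 18.05
tool_pos: [601.3, -188.6, 251.3]
tcp_rot: [-159.6, 90.0, 21.6]
ft_force: [-0.4, -0.7, -0.1]
finger_gap: 0.2
```

Emit:
{"method": "send_rows", "body": {
  "offset": [
    [0,0,0],
    [3.1,0,0],
    [3.1,0,0],
    [3.1,0,0],
    [0,0,0]
  ],
  "dr": [
    [0,0,0],
    [0,0,0],
    [0,0,0],
    [0,0,0],
    [0,0,0]
  ],
  "grip": [0,0,0,0,0]
}}

```text
time: 18.68
tool_pos: [597.4, -189.8, 155.0]
tcp_rot: [-23.3, 89.6, 157.8]
ft_force: [0.8, 0.2, -0.5]
finger_gap: 0.1
```

```bash
python3 - <<'E'
from h import *
plan([(520,-191,158)],[-89])
E
```

```text
t 18.68 p [ 597.4 -189.8  155. ] jaw yaw -88.9 F [ 0.8  0.2 -0.5] gap 0.1 j [-22.  14.  85.  -0.  80.  67.]
(520, -191, 158) -89 off(start axes) [-0.26 -0.03  7.74] off(target axes) [-0.3  -0.02  7.74] dr [0.1  0.33 0.14] rows>= 1.2
```

Emit:
{"method": "send_rows", "body": {
  "offset": [
    [0,0,1.2],
    [0,0,1.2],
    [0,0,1.2],
    [0,0,1.2],
    [0,0,1.2]
  ],
  "dr": [
    [0,0,0],
    [0,0,0],
    [0,0,0],
    [0,0,0],
    [0,0,0]
  ],
  "grip": [0,0,0,0,0]
}}

```text
time: 19.3
tool_pos: [542.3, -193.0, 163.5]
tcp_rot: [157.5, 89.4, -21.5]
ft_force: [3.6, -0.2, 1.8]
finger_gap: -0.1
```

Emit:
{"method": "send_rows", "body": {
  "offset": [
    [0,0,1.0],
    [0,0,0.6],
    [0,0,0.3],
    [0,0,0]
  ],
  "dr": [
    [0,0,0],
    [0,0,0],
    [0,0,0],
    [0,0,0]
  ],
  "grip": [0,0,0,0]
}}

```text
time: 19.8
tool_pos: [520.0, -192.4, 157.5]
tcp_rot: [-18.6, 89.9, 162.4]
ft_force: [-0.4, 0.3, 0.2]
finger_gap: 0.1
```

Emit:
{"method": "send_rows", "body": {
  "offset": [
    [0,0,0.2],
    [0,0,0.2],
    [0,0,0]
  ],
  "dr": [
    [0,0,0],
    [0,0,0],
    [0,0,0]
  ],
  "grip": [0,0,0]
}}

```text
time: 20.18
tool_pos: [516.5, -192.3, 157.8]
tcp_rot: [-24.1, 90.0, 156.9]
ft_force: [1.0, 0.6, -0.9]
finger_gap: 0.2
```

```bash
python3 pic.py side 11 320 100 100 100 6; python3 - <<'E'
from h import *
plan([],[])
s=load("side11")
for st,ce in blobs(s,red)[0]:
    if 370<ce[0]<420 and 131<ce[1]<160:
        c,d=ray(s,ce);P=c+d*((-190.5-c[1])/d[1]);print(st,P,"angle",.75+np.arctan2(P[0]-517.6,P[2]-111))
E
```

```text
t 20.23 p [ 516.5 -192.4  157.9] jaw yaw -88.99 F [ 0.6 -0.1 -1.1] gap 0.3 j [-26.   3.  98.  -0.  79.  63.]
[394, 143, 9, 9, 54] [ 494.21544296 -190.5         177.37484939] angle 0.41126830459407443
```

View pics/side11.png

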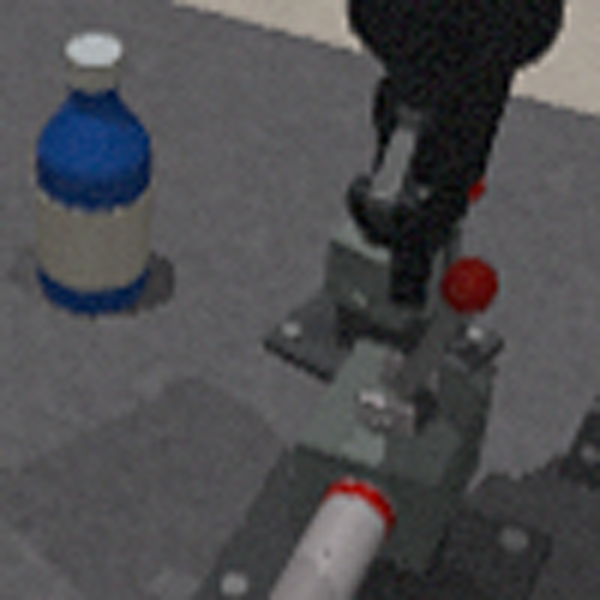

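The lever is at about 0.41 (knob at crop (470,285)) and the tube's band hasn't moved. I'll press on until it stops.

Emit:
{"method": "send_rows", "body": {
  "offset": [
    [0,0,0.2],
    [0,0,0.1],
    [0,0,0]
  ],
  "dr": [
    [0,0,0],
    [0,0,0],
    [0,0,0]
  ],
  "grip": [0,0,0]
}}

```text
time: 20.6
tool_pos: [513.7, -192.5, 158.2]
tcp_rot: [162.3, 90.0, -16.7]
ft_force: [2.3, -0.4, -1.7]
finger_gap: 0.2
```

Emit:
{"method": "send_rows", "body": {
  "offset": [
    [0,0,0.2],
    [0,0,0]
  ],
  "dr": [
    [0,0,0],
    [0,0,0]
  ],
  "grip": [0,0]
}}

```text
time: 20.85
tool_pos: [511.7, -192.6, 158.3]
tcp_rot: [110.0, 90.0, -69.0]
ft_force: [2.3, 0.1, -0.4]
finger_gap: 0.4
```

Emit:
{"method": "send_rows", "body": {
  "offset": [
    [0,0,0.2],
    [0,0,0]
  ],
  "dr": [
    [0,0,0],
    [0,0,0]
  ],
  "grip": [0,0]
}}

```text
time: 21.1
tool_pos: [509.8, -192.6, 158.4]
tcp_rot: [167.2, 90.0, -11.8]
ft_force: [4.3, -0.5, -1.6]
finger_gap: -0.1
```

Emit:
{"method": "send_rows", "body": {
  "offset": [
    [0,0,0.2],
    [0,0,0]
  ],
  "dr": [
    [0,0,0],
    [0,0,0]
  ],
  "grip": [0,0]
}}

```text
time: 21.35
tool_pos: [508.1, -192.7, 158.4]
tcp_rot: [164.2, 89.9, -14.8]
ft_force: [4.6, 0.4, -1.9]
finger_gap: 0.1
```

```bash
python3 pic.py side 12 320 100 100 100 6; python3 - <<'E'
from h import *
plan([],[])
s=load("side12")
for st,ce in blobs(s,red)[0]:
    if 370<ce[0]<420 and 131<ce[1]<160:
        c,d=ray(s,ce);P=c+d*((-190.5-c[1])/d[1]);print(st,P,"angle",.75+np.arctan2(P[0]-517.6,P[2]-111))
E
```

```text
t 21.4 p [ 508.1 -192.7  158.4] jaw yaw -88.99 F [ 5.5 -0.8 -1.7] gap -0.3 j [-26.   1.  99.   0.  79.  63.]
[397, 146, 9, 7, 48] [ 485.90612036 -190.5         174.18485453] angle 0.285068701016907
```

Emit:
{"method": "send_rows", "body": {
  "offset": [
    [0,0,0.3],
    [0,0,0]
  ],
  "dr": [
    [0,0,0],
    [0,0,0]
  ],
  "grip": [0,0]
}}

```text
time: 21.65
tool_pos: [505.5, -192.8, 158.7]
tcp_rot: [164.2, 89.9, -14.8]
ft_force: [7.0, 0.3, -1.9]
finger_gap: -0.1
```

Emit:
{"method": "send_rows", "body": {
  "offset": [
    [0,0,0.3],
    [0,0,0]
  ],
  "dr": [
    [0,0,0],
    [0,0,0]
  ],
  "grip": [0,0]
}}

```text
time: 21.9
tool_pos: [502.9, -193.0, 158.7]
tcp_rot: [164.7, 89.8, -14.3]
ft_force: [8.4, -1.2, -3.1]
finger_gap: 0.2
```

Emit:
{"method": "send_rows", "body": {
  "offset": [
    [0,0,0.3],
    [0,0,0]
  ],
  "dr": [
    [0,0,0],
    [0,0,0]
  ],
  "grip": [0,0]
}}

```text
time: 22.15
tool_pos: [500.3, -193.1, 158.9]
tcp_rot: [164.2, 89.8, -14.8]
ft_force: [10.9, -1.6, -4.3]
finger_gap: 0.2
```

```bash
python3 pic.py side 13 320 100 100 100 6; python3 - <<'E'
from h import *
plan([],[])
s=load("side13")
for st,ce in blobs(s,red)[0]:
    if 370<ce[0]<420 and 131<ce[1]<160:
        c,d=ray(s,ce);P=c+d*((-190.5-c[1])/d[1]);print(st,P,"angle",.75+np.arctan2(P[0]-517.6,P[2]-111))
E
```

```text
t 22.2 p [ 500.3 -193.1  158.9] jaw yaw -88.98 F [11.1 -1.6 -4.4] gap -0.1 j [-27.   0. 101.   0.  79.  62.]
[400, 148, 9, 8, 51] [ 478.1064165  -190.5         170.45319121] angle 0.1636513188352472
```

View pics/side13.png

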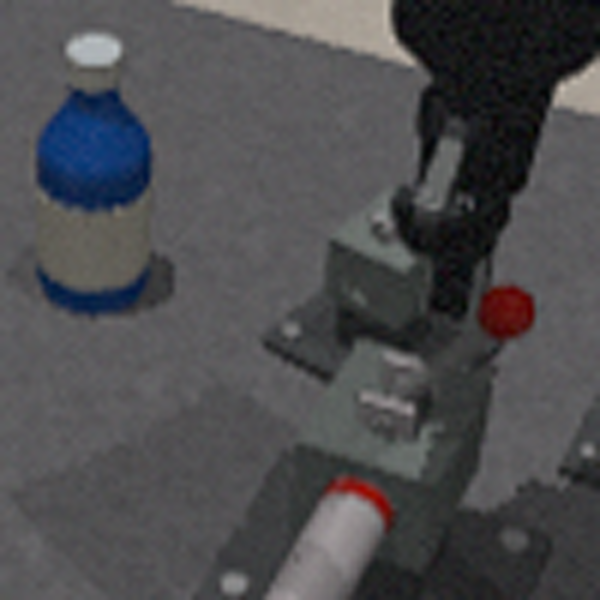

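The lever is pressed to about 0.16 against an 11 N reaction, and the tube hasn't moved. Now I'll back off and check.

Emit:
{"method": "send_rows", "body": {
  "offset": [
    [0,0,-0.8],
    [0,0,-1.2],
    [-3,0,-1.0],
    [-5,0,0],
    [0,0,0]
  ],
  "dr": [
    [0,0,0],
    [0,0,0],
    [0,0,0],
    [0,0,0],
    [0,0,0]
  ],
  "grip": [0,0,0,0,0]
}}

```text
time: 22.82
tool_pos: [531.4, -193.3, 243.3]
tcp_rot: [151.9, 89.6, -27.1]
ft_force: [0.1, -1.1, 0.9]
finger_gap: 0.1
```

```bash
python3 - <<'E'
from h import *
plan([(420,-340,260)],[-89])
E
```

```text
t 22.82 p [ 531.4 -193.3  243.3] jaw yaw -88.97 F [ 0.1 -1.1  0.9] gap 0.1 j [-25.   1.  90.  -0.  88.  64.]
(420, -340, 260) -89 off(start axes) [-1.69 14.48 11.39] off(target axes) [-1.67 14.48 11.4 ] dr [ 0.03 -0.38 -0.2 ] rows>= 3.0
```

Emit:
{"method": "send_rows", "body": {
  "offset": [
    [-0.4,3.6,2.9],
    [-0.4,3.6,2.9],
    [-0.4,3.6,2.9],
    [-0.4,3.6,2.9],
    [0,0,0]
  ],
  "dr": [
    [0,0,0],
    [0,0,0],
    [0,0,0],
    [0,0,0],
    [0,0,0]
  ],
  "grip": [0,0,0,0,0]
}}

```text
time: 23.45
tool_pos: [413.5, -340.4, 253.6]
tcp_rot: [-5.4, 89.9, 175.3]
ft_force: [0.7, 0.1, -0.1]
finger_gap: -0.3
```

```bash
python3 pic.py top 14 300 180 120 90 6;python3 pic.py side 14 320 120 100 100 6; python3 - <<'E'
from h import *
plan([],[])
t=load("top14");s=load("side14")
for st,ce in blobs(s,red)[0]:
    if 370<ce[0]<420 and 131<ce[1]<170:
        c,d=ray(s,ce);P=c+d*((-190.5-c[1])/d[1]);print(st,P,"angle",.75+np.arctan2(P[0]-517.6,P[2]-111))
im=t["pixels"].astype(int)
for r_ in(225,227,229,231,233): print(r_,"R-G",(im[r_,376:392,0]-im[r_,376:392,1]).tolist(),"G",im[r_,376:392,1].tolist())
print("cap",im[229,316:344].mean(1).astype(int))
for r_ in(216,218,234,236): print(r_,im[r_,380:392,1].tolist())
E
```

```text
t 23.55 p [ 415.1 -338.3  253.4] jaw yaw -89.07 F [-0.5  1.1  0.7] gap 0.1 j [-45.  -3.  94.   0.  89.  44.]
[399, 147, 9, 8, 58] [ 481.35646617 -190.5         171.4934074 ] angle 0.21021900777403968
225 R-G [8, 8, 8, 7, 12, 31, 127, 127, 108, 31, -3, -3, -3, -3, -4, -2] G [160, 161, 161, 162, 159, 137, 37, 38, 49, 77, 123, 142, 142, 139, 142, 139]
227 R-G [4, 3, 3, 3, 3, 15, 111, 132, 117, 47, -4, -1, -4, -3, -3, -4] G [182, 183, 183, 184, 183, 172, 73, 52, 58, 85, 114, 142, 142, 141, 142, 142]
229 R-G [3, 3, 4, 5, 4, 15, 105, 131, 120, 67, -4, -4, -3, -4, -4, -5] G [186, 187, 185, 185, 184, 171, 74, 49, 54, 73, 114, 140, 140, 139, 140, 142]
231 R-G [7, 9, 7, 8, 8, 18, 101, 123, 115, 68, -3, -3, -4, -4, -3, -2] G [162, 162, 161, 161, 161, 150, 63, 38, 42, 68, 101, 139, 141, 142, 140, 138]
233 R-G [8, 6, 6, 8, 7, 18, 88, 103, 94, 49, -2, -4, -4, -3, -2, -4] G [142, 142, 140, 140, 139, 126, 49, 36, 40, 52, 89, 143, 143, 141, 140, 140]
cap [118 115 107 112 115 115 116 111  75  80  86  89  81  87 116 136 139 120
  56  58  58  62  62 116 192 191 191 190]
216 [92, 90, 86, 77, 68, 108, 143, 141, 143, 143, 143, 144]
218 [90, 84, 61, 57, 61, 97, 142, 141, 145, 142, 144, 145]
234 [109, 94, 33, 37, 46, 61, 91, 141, 140, 140, 139, 138]
236 [61, 52, 52, 57, 53, 57, 84, 133, 138, 140, 141, 138]
```

View pics/top14.png

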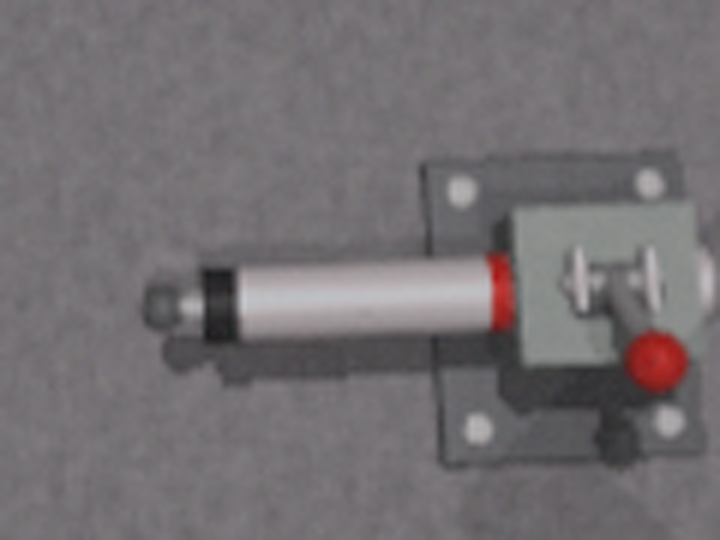

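View pics/side14.png

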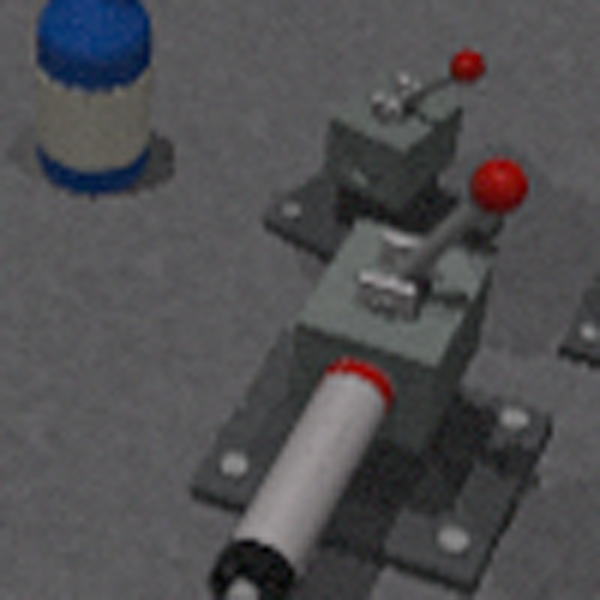

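The lever rests at about 0.21 on the tube. The outer band edge is now at column ≈381.55, against a predicted 381.55 when level. One last comparison on the bystanders, then I'll hand in.

```bash
python3 - <<'E'
from h import *
a=load("top0");b=load("top14")
d=np.abs(a["pixels"].astype(int)-b["pixels"].astype(int)).sum(2)
for n,(x,y,w,h) in dict(box=(188,135,66,50),jar=(288,110,30,35),bottle=(425,125,40,42)).items(): print(n,d[y:y+h,x:x+w].mean().round(1),(d[y:y+h,x:x+w]>80).sum())
from bench import r,workorder
q=r.sense();print(q["time"],q["ft_force"]);print(workorder.hand_in())
E
```

```text
box 8.3 0
jar 8.8 0
bottle 8.6 0
23.55 [-0.46663921  1.10698454  0.72032941]
the job is handed in; nothing more can be done
None
```

The boom is clamped in the stand at the marked depth, and I handed the job in at 23.6 s with the arm clear.

**What I did**
- **Opening the lever:** I threw it fully open, to about 1.5 rad. My first grip on the knob slipped at mid-swing, so I finished by pushing with shut fingers.
- **Inserting the tube:** I lifted it out of the cradle and slid it into the bore, with side forces of about 2 N, then let go of it.
- **Closing the lever:** I pushed it back until it pressed on the tube at about 11 N, down to about 0.16 rad. It relaxed to about 0.21 rad after release.

**Last checks**
- **Depth:** after clamping, the top view shows the near band edge level with the bore face, to within roughly 0.5 mm. The check from the ball-mount end put the tube a little deeper, by up to about 1 mm; I trusted the band because the ball end had read about 1.4 mm off at the start.
- **Calibration:** the side camera disagreed with the top view by 2–3 mm in absolute position, so I judged depth from the top view.
- **Bystanders:** the box, bottle and jar look unchanged from the first picture.

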